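# Fetch the hold-down weights from under the glass and sort them by heft

### The arm

A 6-joint arm with a two-finger parallel gripper is mounted at the origin on the work surface. World frame = base frame: x ahead of the robot, y to its left, z up, the work surface at z = 0. Lengths are in m, angles in degrees, forces in N, time in s.
With the tool pointing down it reaches from about 0.4 to 0.825 m from the base axis. Payload 7 kg.
Tool frame: the origin (TCP) lies between the finger pads; the fingertips stand 14 mm ahead of it and the grasp point (between the pads) lies 5 mm behind it (r.tips_ahead is the distance from the TCP to the fingertips, in m); z points along the fingers, y is the direction in which the jaws open and shut (so a half turn about z gives the same grasp; the last joint's range is limited). The gripper opens to 88 mm and grips with 3 to 60 N. Pads are 19 mm wide; open, the fingers measure 130 mm over their backs; the gripper's body (78 mm by 193 mm) begins 47 mm behind the grasp point.
Start: joints at [86.293, 20.546, 0.682, 0, -70.136, -16.507], TCP at [0.233, 0.633, 0.241] pointing down, gripper open.
Joint ranges: [-176.03, 176.03], [-82.01, 121.73], [-58.28, 71.71], [-173.87, 95.51], [-174.79, -0.11], [-173.66, 173.66]. Speed limits (degrees/s): [136.94, 136.94, 172.46, 180, 180, 180].

### API

Orientations are given as [roll, pitch, yaw] about the fixed x, y, z axes, in that order (R = Rz(yaw) Ry(pitch) Rx(roll)).
In Python, from plant import r gives the robot as it stands.
- The arm moves only by the tool apply_moves, never from a script. Its arguments are lists of equal length, an entry for each row: "slide": the shift along the tool's x, y, z as a fraction of full scale, a list of three; "turn": the turn, a rotation vector about the tool's x, y, z as a fraction of full scale, a list of three; "jaw": the closure, from 0 (fully open) to 1 (shut). In form: {"slide": [[dx, dy, dz], ...], "turn": [[wx, wy, wz], ...], "jaw": [jaw, ...]}. A call has 1 to 8 rows; each row shifts and turns the commanded pose from where the row before left it, along the tool's axes as they then stand; what a row does not reach is not made up. Full scale, the value 1, is 0.1 m for a shift and 1.5 rad for a turn. A row lasts 1/10 s, in which the tool goes at most 50 mm and 8.59 degrees, less where a joint would pass 70% of its speed; a pose out of reach is approached as far as the arm can. A call with a number of a shift or a turn outside -1 to 1 is refused whole. A call with a gripper value outside its range is refused whole. The fingers move at their own pace and stop on an object; "newtons" is the grip in N (left out, the last holds). Time passes only in rows, so rows that do not move let the fingers close. It gives the time, the measured TCP pose, the force and the opening at its end, in the units of the state.
- r.get_state(): the state, without advancing time (a new reading comes with each control period).
- r.capture(name): name is "scene" or "top"; returns a dict with "pixels" (384x512x3 uint8, blue, green, red), "depth" (384x512 float32, m along the optical axis (not along the pixel's ray), 0 where there is no reading), "fx", "fy", "cx", "cy" (pixels), "rvec" (rotation vector, rad) and "tvec" (3), from world to camera coordinates, as OpenCV has them. Camera axes: x right, y down, z forward; pixel columns grow to the right and rows downward; lengths in m; the calibration is good to about 2 mm. A picture is of the moment at which its call begins.
- r.close_job(): hands the job in, once; it reports no verdict.
The state is a dict: "time_s": time; "joints": joint angles; "qd": joint speeds; "joint_torque": joint torques, N m; "tcp_pos": TCP position; "eef_rot": TCP orientation; "contact_force": force on the tool from outside, world axes, zero at the start; "moment": the same for the moment, N m; "gripper_width": finger opening in m.
Only numpy, scipy, OpenCV 4.12 (cv2) and the standard library are available. Lean on these libraries where they do the work, as an engineer would, in place of code of your own. Each camera call takes 0.05 s, during which the arm holds its last target.

### The job

Some blue hold-down weights have slid under the raised glass sheet: drag every one out through the open side with the red-handled reach hook, never reaching under the glass with the fingers. They look alike, so heft each one: those heavier than 250 g go in the yellow tray and the lighter ones in the grey tray, all flat on the tray floor and not stacked. Finally stand the hook back upright within its green outline, the way round it was, and leave the jar, the tape and the loupe alone and do not push hard on the glass stand.

Things in the scene. Friction and masses are not known exactly. Their poses are not given: they have to be found in the camera images.
- stand: clear glass sheet, 360 mm (x) x 240 mm (y), 6 mm thick, on four 24 mm square aluminium corner posts; underside of the glass 85 mm above the bench. Fixed. Origin on the bench under the middle of the sheet. The +y side is open between its posts (312 mm apart); rails 20 mm high and 12 mm thick close the other three sides
- stand_mouth (a point): middle of the open side of the stand, on the bench below the edge of the glass; y points straight out of the opening
- weight_1: hold-down weight: a square blue shell with a black dot on top, 46 x 46 mm, 26 mm high, origin at the centre of its underside, z up. All look alike; the hidden filling makes each anything from 80 to 430 g, drawn afresh each time. It starts on the bench under the glass; it may be absent
- weight_2: hold-down weight: a square blue shell with a black dot on top, 46 x 46 mm, 26 mm high, origin at the centre of its underside, z up. All look alike; the hidden filling makes each anything from 80 to 430 g, drawn afresh each time. It starts on the bench under the glass; it may be absent
- weight_3: hold-down weight: a square blue shell with a black dot on top, 46 x 46 mm, 26 mm high, origin at the centre of its underside, z up. All look alike; the hidden filling makes each anything from 80 to 430 g, drawn afresh each time. It starts on the bench under the glass; it may be absent
- weight_4: hold-down weight: a square blue shell with a black dot on top, 46 x 46 mm, 26 mm high, origin at the centre of its underside, z up. All look alike; the hidden filling makes each anything from 80 to 430 g, drawn afresh each time. It starts on the bench under the glass; it may be absent
- hook: reach hook, 200 g, standing by itself on the bench; origin on its underside, below the middle of the handle; x runs from handle to blade, z up. Black foot 64 mm (x) x 46 mm (y), 6 mm high, with the red handle on it; from the handle a flat bar 12 mm wide, underside 32 mm and top 40 mm up, which passes over a weight; a downward blade at its end
- hook_grip (a point): where to pinch the hook's red handle: 50 mm above its underside. The handle is 60 mm (hook x) x 20 mm (hook y), its top 76 mm above the underside; pinch it across the 20 mm
- hook_blade (a point): middle of the blade's lower edge, 238 mm from the hook's origin along its x. The blade is 34 mm (y) wide and 6 mm thick (inner face 235 mm from the origin), and reaches from 40 mm up down to the underside's level
- park: the hook's outline in green tape on the bench (315 x 84 mm, no thickness); origin where the hook's origin belongs (50 mm from one short end), x as the hook's x should point
- heavy_tray: yellow tray for the weights over 250 g, 130 mm (x) x 176 mm (y), 16 mm high outside, fixed to the bench; walls and floor 4 mm thick, so the inner floor of 122 x 168 mm lies 4 mm above the bench. Origin at the centre of its underside. Four weights lie in it side by side in two rows of two, 56 mm apart in x and 80 mm in y
- light_tray: grey tray for the weights under 250 g, 130 mm (x) x 176 mm (y), 16 mm high outside, fixed to the bench; walls and floor 4 mm thick, so the inner floor of 122 x 168 mm lies 4 mm above the bench. Origin at the centre of its underside. Four weights lie in it side by side in two rows of two, 56 mm apart in x and 80 mm in y
- cleaner: bystander: white plastic jar of cleaner with a red cap, 52 mm across, 85 mm high, origin at its underside
- tape: bystander: cardboard roll of tape lying flat, 90 mm across, 24 mm high, origin at its underside
- loupe: bystander: black loupe, 44 mm across, 36 mm high, standing on the glass, origin at its underside
Things that resemble listed ones, but are neither listed nor needed, are in the scene too. Several things have the shape of the light_tray; the one meant has the colours described above.

How it is judged:
By the outcome, as a careful person would: the job done as asked, in the order asked, and still so for the second after the job is handed in, with the robot touching nothing.
Of weight_1, weight_2, weight_3, weight_4 only 3 to 4 are there at a start; the rules pass over those that are not, and their reading is None.
At some moment in a run one of weight_1, weight_2, weight_3, weight_4 may be knocked a few centimetres aside while the robot is not near it.
Once in a run the grip may slacken for a moment while it holds something.
It also fails if it takes over 210 s, if anything falls off the work surface, if the arm or the gripper's body presses on something with over 40 N, if the wrist force passes 120 N, or if a joint passes its speed limit or range.

## Working session

There is one attempt and no reset: what is moved stays moved. The work goes in short steps, Python scripts to look and compute and a tool call to move; the robot and the scene stay as the last step left them, time stands still between calls to the robot, and variables do not carry over. Pictures are saved under pics/ and viewed, and the job is handed in when it is done.

Besides the shell and the picture viewer there is one more tool, called after "Request:" by a JSON object that holds its "op" and its "data". apply_moves: Moves the arm, as the interface text tells. Shift numbers are shares of 0.1 m and turn numbers shares of 1.5 rad, none past 1 either way. Its arguments: {"type":"object","properties":{"slide":{"type":"array"},"turn":{"type":"array"},"jaw":{"type":"array"},"newtons":{"type":"number"}},"required":["slide","turn","jaw"]}

```bash
mkdir -p pics; ls; cat > h.py <<'E'
import numpy as np, cv2
from plant import r
def cap(n):
    c=r.capture(n); R,_=cv2.Rodrigues(np.array(c["rvec"],float)); c["R"]=R; c["t"]=np.array(c["tvec"],float).reshape(3); c["K"]=np.array([[c["fx"],0,c["cx"]],[0,c["fy"],c["cy"]],[0,0,1]]);return c
def ray(c,u,v,z):
    d=c["R"].T@np.array([(u-c["cx"])/c["fx"],(v-c["cy"])/c["fy"],1]); o=-c["R"].T@c["t"]
    return o+d*(z-o[2])/d[2]
def proj(c,P):
    p=c["R"]@np.array(P,float)+c["t"]; return c["fx"]*p[0]/p[2]+c["cx"],c["fy"]*p[1]/p[2]+c["cy"]
def pt(c,u,v):
    d=c["depth"][int(v),int(u)]
    p=np.array([(u-c["cx"])/c["fx"]*d,(v-c["cy"])/c["fy"]*d,d]); return c["R"].T@(p-c["t"])
E
python3 - <<'E'
from h import *
for n in("scene","top"):
    c=cap(n); cv2.imwrite(f"pics/{n}0.png",cv2.resize(c["pixels"],(800,600),interpolation=cv2.INTER_CUBIC)); print(n,-c["R"].T@c["t"],c["fx"],c["R"][2])
print(r.get_state(),r.tips_ahead)
E
```

```text
pics
scene [0.87358191 0.655869   0.92570785] 443.8018776113313 [-0.33386356 -0.59511915 -0.73100501]
top [ 0.30411234 -0.01264473  1.1156174 ] 371.2192564538139 [ 0.20176129 -0.01823593 -0.97926495]
{'time_s': 0.1, 'joints': array([ 8.62929104e+01,  2.05881103e+01,  6.38733546e-01, -1.74968448e-02,
       -7.01351575e+01, -1.65070064e+01]), 'qd': array([ 0.08610501, -0.07999007,  0.20819577,  0.09911624,  0.09327072,
       -0.09551392]), 'joint_torque': array([-1.09176755e-03, -5.84167671e+01,  2.93749416e+01,  7.01537266e+00,
        1.00962451e-02, -4.99862654e-05]), 'tcp_pos': array([0.23311211, 0.6330279 , 0.23970611]), 'eef_rot': array([ 1.79914276e+02, -8.25009412e-03, -2.02200474e+01]), 'contact_force': array([-0.26491308,  0.22979886,  0.03380982]), 'moment': array([-0.01429311, -0.04117506,  0.02634698]), 'gripper_width': 0.0876968688574819} 0.014
```

View pics/scene0.png

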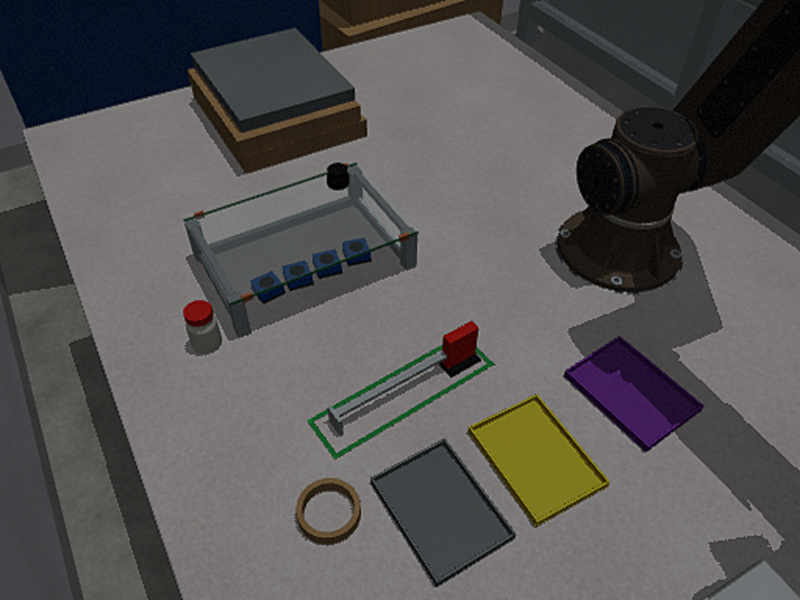

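View pics/top0.png

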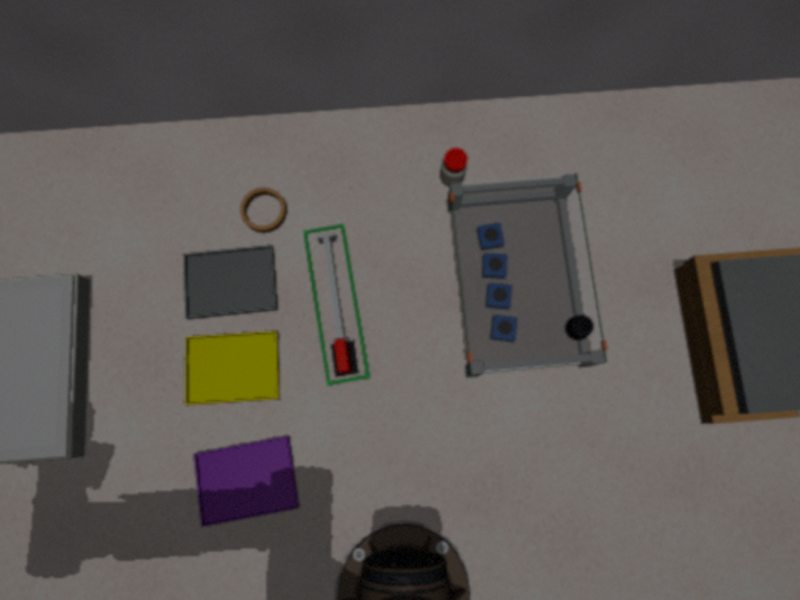

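```bash
cat > meas.py <<'E'
from h import *
def blobs(c,lo,hi,amin=20):
    hsv=cv2.cvtColor(c["pixels"],cv2.COLOR_BGR2HSV)
    m=cv2.inRange(hsv,np.array(lo),np.array(hi))
    cs,_=cv2.findContours(m,cv2.RETR_EXTERNAL,cv2.CHAIN_APPROX_NONE)
    return sorted([k for k in cs if cv2.contourArea(k)>amin],key=cv2.contourArea,reverse=True)
def rectw(c,k,z):
    P=np.array([ray(c,u,v,z)[:2] for u,v in k[:,0,:]],np.float32)*1000
    return cv2.minAreaRect(P)
E
python3 - <<'E'
from meas import *
for n in("top","scene"):
    c=cap(n); print(n)
    for name,lo,hi,z in [("blue",(105,90,30),(125,255,255),.013),("yellow",(22,150,60),(35,255,255),.016),("green",(45,100,40),(75,255,255),0),("red",(0,170,70),(5,255,255),.076),("tape",(8,90,60),(18,255,255),.024)]:
        for k in blobs(c,lo,hi)[:7]:
            print(name,cv2.contourArea(k),cv2.boundingRect(k),np.round(np.r_[rectw(c,k,z)[0],rectw(c,k,z)[1],rectw(c,k,z)[2]],1))
    # pixel samples
    hsv=cv2.cvtColor(c["pixels"],cv2.COLOR_BGR2HSV)
    pts=[(147,180),(300,150),(315,152),(335,185)] if n=="top" else [(283,327),(170,184)]
    for u,v in pts: print(u,v,hsv[v,u],pt(c,u,v))
E
```

```text
top
blue 190.0 (315, 202, 16, 16) [ 458.2 -230.7   44.5   44.2   78.4]
blue 189.0 (312, 181, 15, 16) [ 522.7 -228.1   42.6   46.4   83.3]
blue 183.0 (309, 162, 15, 16) [ 583.1 -225.7   43.    47.2   83.4]
blue 182.5 (306, 143, 16, 16) [ 643.6 -225.1   47.    44.8    4.4]
yellow 2446.5 (119, 212, 59, 47) [422.3 290.7 172.6 127.3  89.3]
green 2500.5 (195, 144, 42, 103) [535.4  90.5 311.4  81.1   6. ]
red 136.0 (284, 95, 15, 14) [ 783.5 -162.5   40.    43.    67.1]
red 125.0 (214, 217, 10, 21) [422.3  78.4  58.2  20.6   4.7]
tape 1223.5 (444, 159, 68, 112) [ 409.6 -707.8  207.2  331.4   85.9]
tape 571.5 (154, 120, 29, 28) [729.9 221.8  86.8  86.5  58.2]
147 180 [80 12 62] [0.59178472 0.29424979 0.00454857]
300 150 [10  9 82] [ 0.62407829 -0.1708088   0.09251348]
315 152 [100  26  30] [ 0.61503829 -0.21340969  0.09168395]
335 185 [10 18 83] [ 0.51367124 -0.25884482  0.09266062]
scene
blue 10014.0 (0, 0, 206, 82) [  502.3 -1301.2   747.3   890.2    82. ]
blue 116.5 (219, 153, 17, 12) [ 455.  -244.3   43.    47.9   77.7]
blue 62.0 (160, 174, 20, 13) [ 643.9 -241.4   50.3   35.2    4.3]
blu
[... 192 characters left out ...]
7]
blue 45.5 (184, 176, 16, 9) [ 584.7 -207.3   48.5   17.     0.6]
yellow 3625.5 (300, 252, 90, 83) [427.2 294.5 178.9 134.5  89.3]
green 284.5 (197, 223, 119, 71) [536.   88.7 313.9  82.4   5.7]
green 112.0 (213, 221, 70, 41) [540.4  50.2 217.7   7.5   6. ]
red 160.0 (118, 192, 17, 14) [ 780.5 -171.5   45.5   40.7   72.5]
red 109.0 (284, 206, 22, 14) [426.4  79.4  57.7  18.5   5.1]
tape 1166.0 (190, 306, 41, 38) [732.8 222.   85.9  87.4  60.9]
tape 518.5 (120, 44, 110, 47) [ 379.  -857.1  309.6  364.5    0. ]
tape 367.5 (204, 0, 94, 23) [  -74.7 -1049.    217.4   432.6    61.2]
283 327 [95 22 70] [0.59300374 0.29920236 0.00847801]
170 184 [109 131  78] [ 0.66582207 -0.15007918  0.09095147]
```

```bash
cat > dots.py <<'E'
from meas import *
def dots(c,zt=.026):
    # black dots inside blue blobs
    hsv=cv2.cvtColor(c["pixels"],cv2.COLOR_BGR2HSV)
    blue=cv2.inRange(hsv,np.array((105,90,25)),np.array((125,255,255)))
    out=[]
    cs,h=cv2.findContours(blue,cv2.RETR_CCOMP,cv2.CHAIN_APPROX_NONE)
    for i,k in enumerate(cs):
        if h[0][i][3]>=0 and cv2.contourArea(k)>8:
            m=cv2.moments(k); u,v=m["m10"]/m["m00"],m["m01"]/m["m00"]
            out.append((round(u,1),round(v,1),cv2.contourArea(k))+tuple(np.round(ray(c,u,v,zt)*1000,1)[:2]))
    return out
E
python3 - <<'E'
from dots import *
for n in("top","scene"):
    c=cap(n); print(n)
    for d in dots(c): print(d)
    for k in blobs(c,(4,120,60),(16,255,255),4):
        b=cv2.boundingRect(k)
        if b[2]<12: print("or",b,ray(c,b[0]+b[2]/2,b[1]+b[3]/2,.091).round(3))
    if n=="top":
        cv2.imwrite("pics/st.png",cv2.resize(c["pixels"][100:250,270:400],None,fx=5,fy=4,interpolation=cv2.INTER_CUBIC))
    else: cv2.imwrite("pics/st2.png",cv2.resize(cv2.convertScaleAbs(c["pixels"][90:220,110:280],alpha=1.6),None,fx=4.5,fy=4.5,interpolation=cv2.INTER_CUBIC))
E
```

```text
top
(322.8, 209.0, 70.0, np.float64(457.6), np.float64(-229.9))
(319.6, 188.2, 68.0, np.float64(521.0), np.float64(-227.5))
(316.5, 168.5, 63.0, np.float64(582.6), np.float64(-225.1))
(314.2, 149.7, 61.5, np.float64(642.4), np.float64(-224.5))
or (299, 226, 3, 6) [ 0.398 -0.149  0.091]
or (288, 123, 3, 6) [ 0.7   -0.148  0.091]
or (386, 218, 2, 6) [ 0.401 -0.391  0.091]
scene
(227.5, 157.4, 54.0, np.float64(457.9), np.float64(-232.4))
or (154, 187, 7, 4) [ 0.701 -0.149  0.091]
```

View pics/st.png

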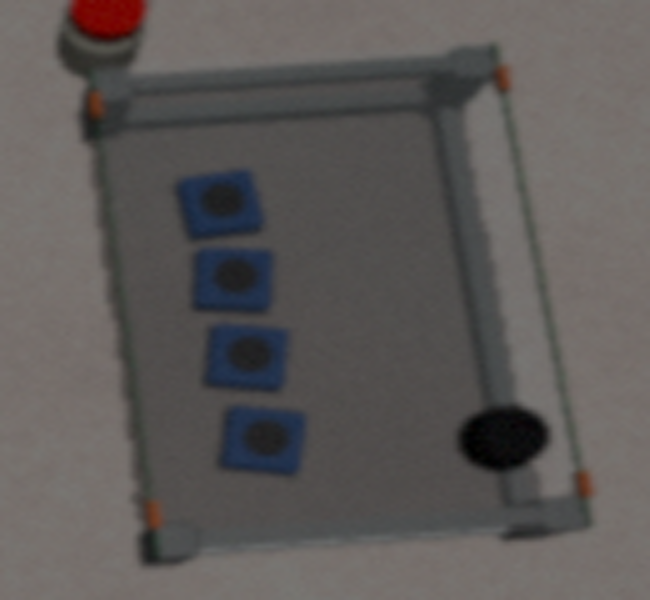

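View pics/st2.png

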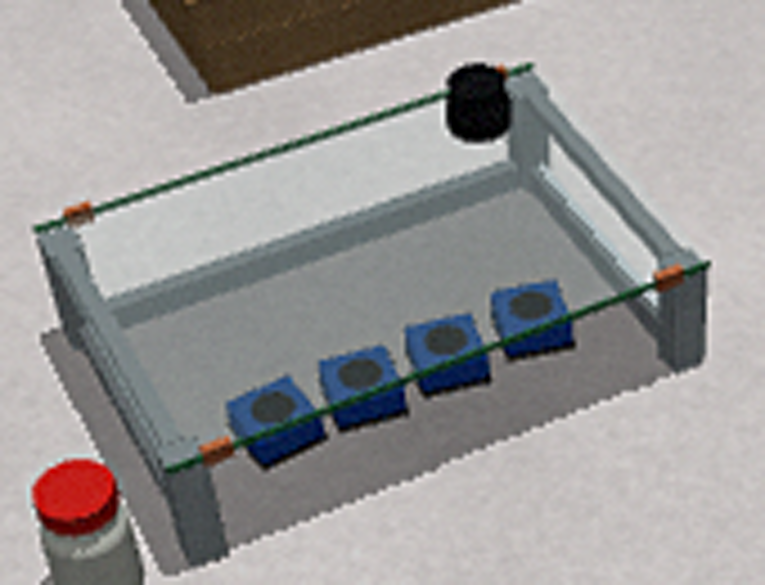

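```bash
cat > plan.py <<'E'
import sys
from h import *
from scipy.spatial.transform import Rotation as Ro
def plan(x,y,z,yaw):
    s=r.get_state(); p=np.array(s["tcp_pos"])
    R0=Ro.from_euler("xyz",s["eef_rot"],degrees=True); R1=Ro.from_euler("xyz",[180,0,yaw],degrees=True)
    w=(R0.inv()*R1).as_rotvec(); d=R1.inv().apply(np.array([x,y,z])-p)
    print("t",s["time_s"],"p",p.round(4),np.round(s["eef_rot"],2),"F",np.round(s["contact_force"],2),"w",round(s["gripper_width"],4))
    print("turn total",np.round(w/1.5,4),"rows>=",np.ceil(np.linalg.norm(w)/.15),"slide after turn",np.round(d/.1,3),"rows>=",np.linalg.norm(d)/.05)
if __name__=="__main__": plan(*map(float,sys.argv[1:5]))
E
python3 plan.py .4285 .0786 .2 5.8
```

```text
t 0.3 p [0.2332 0.6333 0.2403] [179.97  -0.   -20.22] F [-0.14  0.35 -0.29] w 0.0873
turn total [ 0.0004  0.     -0.3027] rows>= 4.0 slide after turn [1.383 5.716 0.403] rows>= 11.789139151129328
```

Request:
{"op": "apply_moves", "data": {"slide": [[0,0,0],[0,0,0],[0,0,0],[0,0,0],[0.1,0.42,0.03],[0.1,0.42,0.03],[0.1,0.42,0.03],[0.1,0.42,0.03]], "turn": [[0,0,-0.0757],[0,0,-0.0757],[0,0,-0.0757],[0,0,-0.0756],[0,0,0],[0,0,0],[0,0,0],[0,0,0]], "jaw": [0,0,0,0,0,0,0,0]}}

```text
time_s: 1.1
tcp_pos: [0.2903, 0.4686, 0.2283]
eef_rot: [180.0, -0.0, 5.8]
contact_force: [1.2, 0.1, 0.4]
gripper_width: 0.0878
```

Request:
{"op": "apply_moves", "data": {"slide": [[0.1,0.42,0.03],[0.1,0.42,0.03],[0.1,0.42,0.03],[0.1,0.42,0.03],[0.1,0.42,0.03],[0.1,0.42,0.03],[0.1,0.42,0.03],[0.1,0.42,0.03]], "turn": [[0,0,0],[0,0,0],[0,0,0],[0,0,0],[0,0,0],[0,0,0],[0,0,0],[0,0,0]], "jaw": [0,0,0,0,0,0,0,0]}}

```text
time_s: 1.9
tcp_pos: [0.4038, 0.1425, 0.2049]
eef_rot: [-180.0, -0.1, 5.8]
contact_force: [1.5, 0.6, 0.4]
gripper_width: 0.0877
```

```bash
python3 plan.py .4285 .0786 .2 5.8
```

```text
t 1.9 p [0.4038 0.1425 0.2049] [-1.7996e+02 -5.0000e-02  5.8400e+00] F [1.49 0.55 0.35] w 0.0877
turn total [-0.0005 -0.0006  0.0004] rows>= 1.0 slide after turn [0.181 0.661 0.049] rows>= 1.3742674447548897
```

Request:
{"op": "apply_moves", "data": {"slide": [[0.09,0.33,0],[0.09,0.33,0.05],[0,0,0.3],[0,0,0.3],[0,0,0.3],[0,0,0.3],[0,0,0.15],[0,0,0]], "turn": [[0,0,0],[0,0,0],[0,0,0],[0,0,0],[0,0,0],[0,0,0],[0,0,0],[0,0,0]], "jaw": [0,0,0,0,0,0,0,0]}}

```text
time_s: 2.7
tcp_pos: [0.4268, 0.0793, 0.0628]
eef_rot: [179.9, 0.2, 5.8]
contact_force: [0.3, -0.0, 0.3]
gripper_width: 0.0877
```

```bash
python3 plan.py .4285 .0786 .045 5.8; python3 - <<'E'
from h import *
c=cap("scene"); cv2.imwrite("pics/g1.png",cv2.resize(cv2.convertScaleAbs(c["pixels"][150:330,180:380],alpha=1.5),None,fx=4,fy=3.3))
E
```

```text
t 2.7 p [0.4268 0.0793 0.0628] [179.88   0.22   5.78] F [ 0.34 -0.05  0.28] w 0.0877
turn total [ 0.0013  0.0026 -0.0003] rows>= 1.0 slide after turn [0.016 0.009 0.178] rows>= 0.3577580267572762
```

View pics/g1.png

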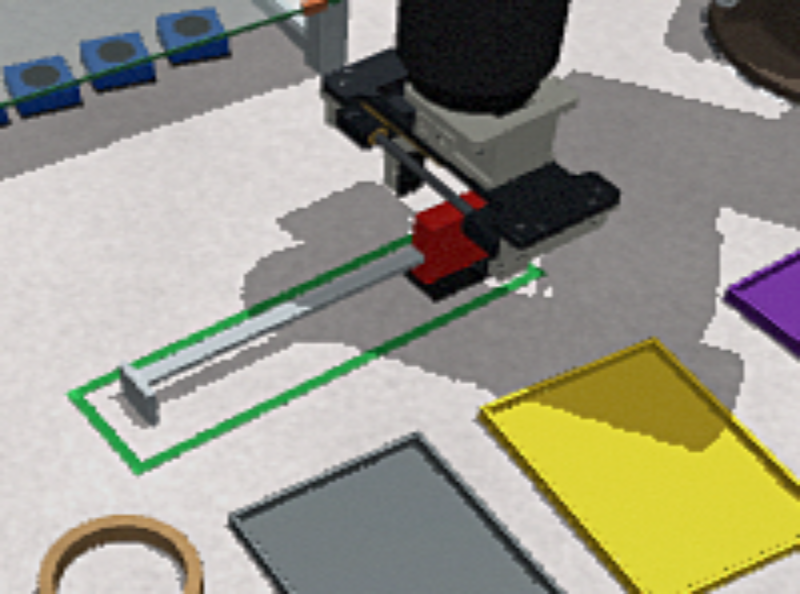

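Request:
{"op": "apply_moves", "data": {"slide": [[0.02,0.01,0.09],[0,0,0.09],[0,0,0],[0,0,0],[0,0,0],[0,0,0],[0,0,0],[0,0,0]], "turn": [[0,0,0],[0,0,0],[0,0,0],[0,0,0],[0,0,0],[0,0,0],[0,0,0],[0,0,0]], "jaw": [0,0,1,1,1,1,1,1], "newtons": 60}}

```text
time_s: 3.55
tcp_pos: [0.4303, 0.0795, 0.0467]
eef_rot: [-180.0, -0.0, 5.8]
contact_force: [0.3, -0.5, 0.1]
gripper_width: 0.0454
```

```bash
python3 plan.py .4285 .0786 .145 5.8
```

```text
t 3.55 p [0.4303 0.0795 0.0467] [-1.7999e+02 -2.0000e-02  5.8000e+00] F [ 0.27 -0.5   0.15] w 0.0454
turn total [-0.0001 -0.0002  0.    ] rows>= 1.0 slide after turn [-0.019  0.007 -0.983] rows>= 1.9659296302909148
```

Fingers are still closing.

Request:
{"op": "apply_moves", "data": {"slide": [[0,0,0],[0,0,0],[0,0,0],[0,0,0],[0,0,0],[0,0,0],[0,0,0]], "turn": [[0,0,0],[0,0,0],[0,0,0],[0,0,0],[0,0,0],[0,0,0],[0,0,0]], "jaw": [1,1,1,1,1,1,1]}}

```text
time_s: 4.25
tcp_pos: [0.4302, 0.0795, 0.0466]
eef_rot: [-180.0, -0.0, 5.8]
contact_force: [0.3, 0.9, -1.0]
gripper_width: 0.0201
```

Request:
{"op": "apply_moves", "data": {"slide": [[0,0,-0.3],[0,0,-0.35],[0,0,-0.35],[0.22,-0.32,0],[0.22,-0.32,0],[0.22,-0.32,0],[0.22,-0.32,0],[0.22,-0.32,0]], "turn": [[0,0,0],[0,0,0],[0,0,0],[0,0,0],[0,0,0],[0,0,0],[0,0,0],[0,0,0]], "jaw": [1,1,1,1,1,1,1,1]}}

```text
time_s: 5.05
tcp_pos: [0.5237, 0.2509, 0.1461]
eef_rot: [180.0, 0.1, 5.8]
contact_force: [2.0, -0.3, -1.7]
gripper_width: 0.0202
```

Request:
{"op": "apply_moves", "data": {"slide": [[0,0,0],[0,0,0],[0,0,0],[0,0,0],[0,0,0],[0,0,0],[0,0,0],[0,0,0]], "turn": [[0,0,0.05],[0,0,0.09],[0,0,0.09],[0,0,0.09],[0,0,0.09],[0,0,0.09],[0,0,0.09],[0,0,0.09]], "jaw": [1,1,1,1,1,1,1,1]}}

```text
time_s: 5.85
tcp_pos: [0.5231, 0.2494, 0.146]
eef_rot: [179.9, 0.0, -53.0]
contact_force: [-0.4, 0.1, -2.0]
gripper_width: 0.0197
```

```bash
python3 plan.py .521 .25 .0826 -90;python3 - <<'E'
from h import *
c=cap("scene"); cv2.imwrite("pics/g2.png",cv2.resize(c["pixels"],(800,600)))
E
```

```text
t 5.85 p [0.5231 0.2494 0.146 ] [ 1.7993e+02  1.0000e-02 -5.2980e+01] F [-0.39  0.1  -2.03] w 0.0197
turn total [ 9.000e-04 -2.000e-04  4.308e-01] rows>= 5.0 slide after turn [-0.006  0.021  0.634] rows>= 1.268177637397027
```

View pics/g2.png

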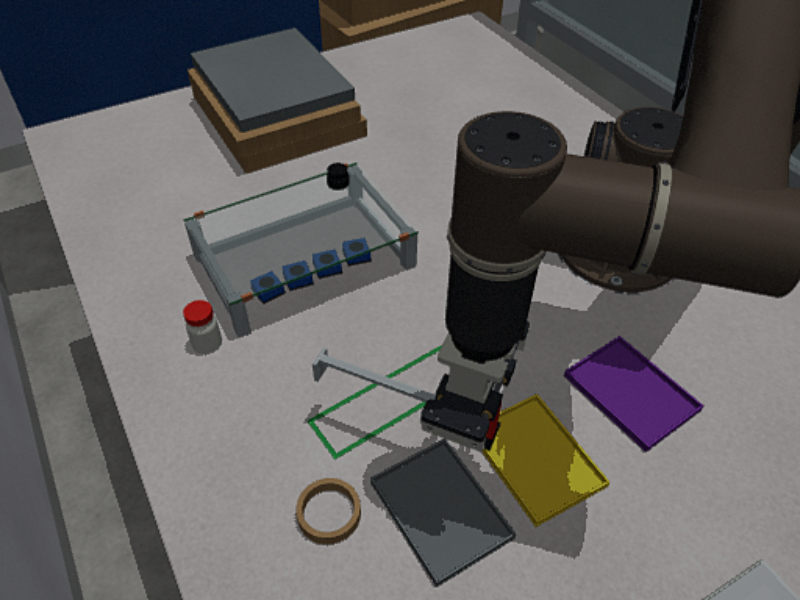

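Request:
{"op": "apply_moves", "data": {"slide": [[0,0,0],[0,0,0],[0,0,0],[0,0,0],[0,0,0],[0,0.02,0.3],[0,0,0.33],[0,0,0]], "turn": [[0,0,0.0862],[0,0,0.0862],[0,0,0.0862],[0,0,0.0862],[0,0,0.086],[0,0,0],[0,0,0],[0,0,0]], "jaw": [1,1,1,1,1,1,1,1]}}

```text
time_s: 6.7
tcp_pos: [0.5187, 0.2475, 0.0793]
eef_rot: [179.6, -0.3, -89.6]
contact_force: [-0.6, -0.3, -2.2]
gripper_width: 0.0195
```

```bash
cat > chk.py <<'E'
from dots import *
import sys
c=cap("scene"); t=cap("top")
print("top",[d[3:] for d in dots(t)]); print("sc",[d[3:] for d in dots(c)])
cv2.imwrite(f"pics/{sys.argv[1]}.png",np.vstack([cv2.resize(cv2.convertScaleAbs(c["pixels"][90:240,100:360],alpha=1.5),(640,370),interpolation=cv2.INTER_CUBIC),cv2.resize(cv2.convertScaleAbs(t["pixels"][110:250,100:420],alpha=1.5),(640,229))]))
E
python3 plan.py .521 -.034 .0826 -90; python3 chk.py a1
```

```text
t 6.7 p [0.5187 0.2475 0.0793] [179.61  -0.28 -89.59] F [-0.65 -0.33 -2.2 ] w 0.0195
turn total [ 0.0045 -0.0033  0.0047] rows>= 1.0 slide after turn [ 2.815 -0.023 -0.033] rows>= 5.631549570788996
top [(np.float64(457.4), np.float64(-229.9)), (np.float64(520.8), np.float64(-227.3)), (np.float64(582.1), np.float64(-225.6)), (np.float64(642.7), np.float64(-224.6))]
sc [(np.float64(457.9), np.float64(-232.2))]
```

View pics/a1.png

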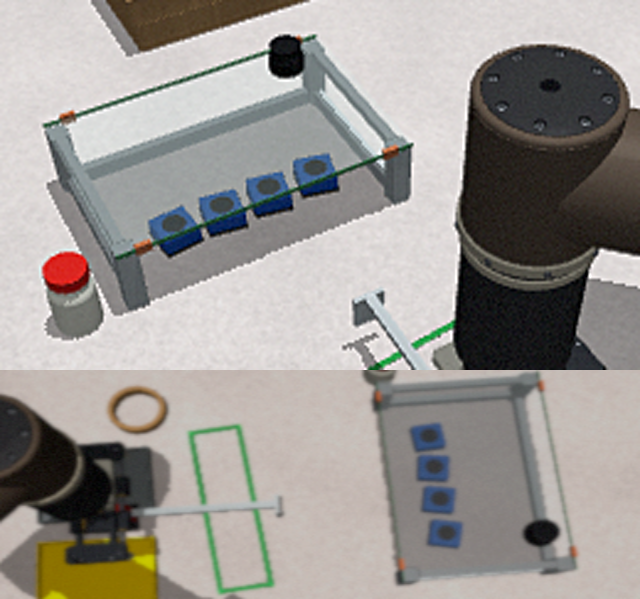

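```bash
python3 plan.py .521 -.034 .0826 -90; python3 - <<'E'
from h import *
t=cap("top"); 
for u in (185,195,205,215,225,235,238,239,240):
    P=[pt(t,u,v) for v in range(185,205)]; P=[p for p in P if p[2]>.03]
    print(u,np.round(np.mean(P,0),4) if P else None,len(P))
E
```

```text
t 6.8 p [0.5214 0.2495 0.0835] [ 1.7994e+02 -9.0000e-02 -8.9560e+01] F [ 0.8   0.27 -1.11] w 0.0195
turn total [ 0.0007 -0.0011  0.0051] rows>= 1.0 slide after turn [2.835 0.004 0.009] rows>= 5.669307906155077
185 [0.5207 0.1672 0.0771] 5
195 [0.521  0.1384 0.079 ] 5
205 [0.5218 0.1099 0.0786] 5
215 [0.5215 0.0816 0.0768] 4
225 [0.5209 0.0531 0.0762] 5
235 [0.5212 0.0244 0.0779] 5
238 [0.5195 0.016  0.076 ] 14
239 [0.4702 0.0092 0.2643] 5
240 None 0
```

Request:
{"op": "apply_moves", "data": {"slide": [[0.3,0,0.03],[0.35,0,0],[0.35,0,0],[0.2,0,0],[0,0,0],[0,0,0]], "turn": [[0,0,0.005],[0,0,0],[0,0,0],[0,0,0],[0,0,0],[0,0,0]], "jaw": [1,1,1,1,1,1]}}

```text
time_s: 7.45
tcp_pos: [0.5227, 0.1301, 0.0824]
eef_rot: [-179.8, 0.1, -90.1]
contact_force: [-0.1, 0.0, -2.8]
gripper_width: 0.0197
```

```bash
python3 plan.py .521 -.034 .0806 -90; cat > bar.py <<'E'
from h import *
t=cap("top"); s=r.get_state()["tcp_pos"]
D=t["depth"]; vs,us=np.mgrid[0:384,0:512]
n=np.stack([(us-t["cx"])/t["fx"]*D,(vs-t["cy"])/t["fy"]*D,D],-1); P=(n-t["t"])@t["R"]
m=(D>0)&(abs(P[...,0]-s[0])<.02)&(P[...,1]<s[1]-.05)&(P[...,1]>s[1]-.25)&(P[...,2]>.025)&(P[...,2]<.089)
Q=P[m]
for a in np.arange(.06,.25,.03):
    q=Q[(Q[:,1]<s[1]-a)&(Q[:,1]>s[1]-a-.03)]
    if len(q): print(round(a,2),len(q),np.median(q,0).round(4))
print("blade end y",Q[:,1].min() if len(Q) else None)
E
python3 bar.py
```

```text
t 7.45 p [0.5227 0.1301 0.0824] [-1.7984e+02  9.0000e-02 -9.0110e+01] F [-0.09  0.02 -2.82] w 0.0197
turn total [-0.0019  0.0011 -0.0013] rows>= 1.0 slide after turn [1.641 0.017 0.018] rows>= 3.2819307103770554
0.06 51 [0.5211 0.0566 0.0761]
0.09 49 [0.5211 0.0247 0.0764]
0.12 49 [ 0.5212 -0.0067  0.0766]
0.15 45 [ 0.5201 -0.0328  0.0761]
0.18 54 [ 0.5206 -0.0642  0.0761]
0.21 64 [ 0.5187 -0.0986  0.0766]
blade end y -0.10450166394810735
```

Request:
{"op": "apply_moves", "data": {"slide": [[0.3,0,0.01],[0.35,0,0],[0.35,0,0],[0.35,0,0],[0.29,0,0],[0,0,0],[0,0,0]], "turn": [[0,0,0],[0,0,0],[0,0,0],[0,0,0],[0,0,0],[0,0,0],[0,0,0]], "jaw": [1,1,1,1,1,1,1]}}

```text
time_s: 8.2
tcp_pos: [0.522, -0.0339, 0.08]
eef_rot: [-179.9, 0.0, -90.1]
contact_force: [-0.8, 0.8, -2.3]
gripper_width: 0.0198
```

```bash
python3 plan.py .521 -.034 .0506 -90; python3 chk.py a2; python3 bar.py
```

```text
t 8.2 p [ 0.522  -0.0339  0.08  ] [-1.7994e+02  1.0000e-02 -9.0110e+01] F [-0.77  0.83 -2.28] w 0.0198
turn total [-0.0007  0.0001 -0.0013] rows>= 1.0 slide after turn [0.001 0.01  0.294] rows>= 0.5891133561049903
top [(np.float64(457.6), np.float64(-229.9)), (np.float64(582.6), np.float64(-225.6)), (np.float64(642.6), np.float64(-224.8))]
sc []
0.06 50 [ 0.521  -0.1076  0.0752]
0.09 40 [ 0.5209 -0.1366  0.0736]
0.12 6 [ 0.5281 -0.1705  0.0881]
0.15 5 [ 0.5254 -0.1955  0.0886]
0.18 12 [ 0.5225 -0.2236  0.0888]
0.21 5 [ 0.5236 -0.2549  0.0887]
0.24 2 [ 0.5132 -0.2769  0.0883]
blade end y -0.27958214925878777
```

View pics/a2.png

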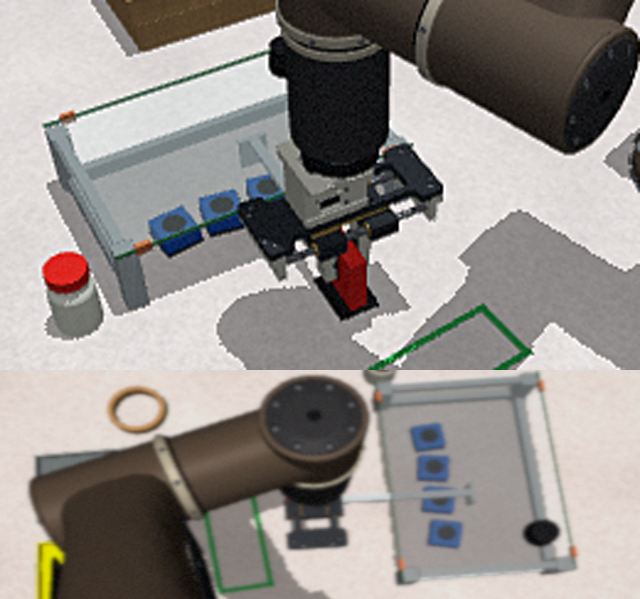

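Request:
{"op": "apply_moves", "data": {"slide": [[0,0,0.15],[0,0,0.145],[0,0,0],[-0.1,0,0],[-0.15,0,0],[-0.2,0,0],[-0.2,0,0],[-0.2,0,0]], "turn": [[0,0,0],[0,0,0],[0,0,0],[0,0,0],[0,0,0],[0,0,0],[0,0,0],[0,0,0]], "jaw": [1,1,1,1,1,1,1,1]}}

```text
time_s: 9.15
tcp_pos: [0.5218, 0.0529, 0.0509]
eef_rot: [-179.9, 0.0, -90.1]
contact_force: [0.4, -0.0, -2.9]
gripper_width: 0.0197
```

Request:
{"op": "apply_moves", "data": {"slide": [[-0.2,0,0],[-0.2,0,0],[-0.2,0,0],[-0.2,0,0],[-0.15,0,0],[-0.1,0,0],[0,0,0]], "turn": [[0,0,0],[0,0,0],[0,0,0],[0,0,0],[0,0,0],[0,0,0],[0,0,0]], "jaw": [1,1,1,1,1,1,1]}}

```text
time_s: 9.85
tcp_pos: [0.5218, 0.1574, 0.0504]
eef_rot: [-180.0, 0.0, -90.0]
contact_force: [-0.5, 0.0, -1.9]
gripper_width: 0.0196
```

```bash
python3 plan.py .521 .12 .0806 -90; python3 chk.py a3; python3 bar.py
```

```text
t 9.85 p [0.5218 0.1574 0.0504] [-1.7995e+02  3.0000e-02 -8.9990e+01] F [-0.5   0.03 -1.9 ] w 0.0196
turn total [-0.0005  0.0004  0.0001] rows>= 1.0 slide after turn [ 0.374  0.008 -0.302] rows>= 0.9610679947674234
top [(np.float64(457.4), np.float64(-229.8)), (np.float64(582.2), np.float64(-225.4)), (np.float64(642.8), np.float64(-224.1))]
sc [(np.float64(457.9), np.float64(-232.2))]
0.06 48 [0.5202 0.0808 0.0436]
0.09 45 [0.5201 0.0496 0.0443]
0.12 45 [0.5196 0.0205 0.045 ]
0.15 49 [ 0.5196 -0.0094  0.0443]
0.18 120 [ 0.5176 -0.0405  0.0292]
0.21 91 [ 0.5179 -0.0655  0.0398]
blade end y -0.07904710665768586
```

View pics/a3.png

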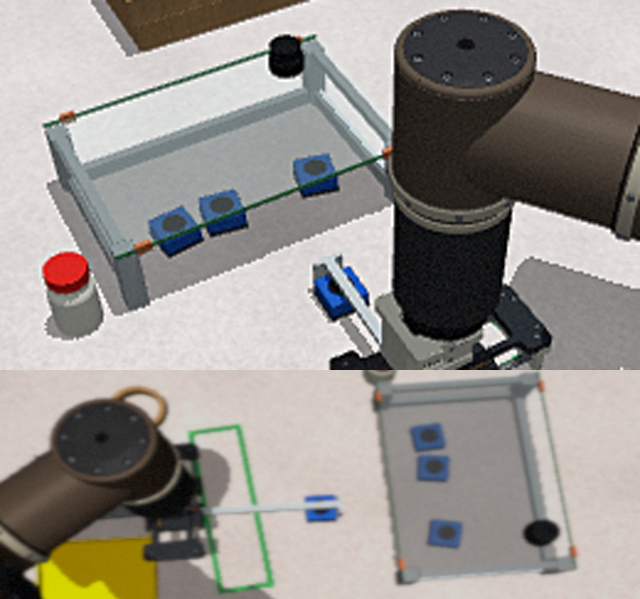

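Request:
{"op": "apply_moves", "data": {"slide": [[0,0,-0.15],[0,0,-0.15],[0,-0.3,0],[0,-0.3,0],[0.2,0,0],[0.35,0,0],[0.2,0,0],[0,0,0]], "turn": [[0,0,0],[0,0,0],[0,0,0],[0,0,0],[0,0,0],[0,0,0],[0,0,0],[0,0,0]], "jaw": [1,1,1,1,1,1,1,1]}}

```text
time_s: 10.8
tcp_pos: [0.5805, 0.0773, 0.0797]
eef_rot: [179.9, -0.0, -90.3]
contact_force: [-0.4, -0.2, -1.5]
gripper_width: 0.0196
```

```bash
python3 plan.py .582 -.034 .0806 -90; python3 chk.py a4; python3 bar.py
```

```text
t 10.8 p [0.5805 0.0773 0.0797] [ 1.7991e+02 -3.0000e-02 -9.0310e+01] F [-0.36 -0.24 -1.46] w 0.0196
turn total [ 0.001  -0.0004 -0.0037] rows>= 1.0 slide after turn [ 1.113 -0.015 -0.009] rows>= 2.2261054416501422
top [(np.float64(457.2), np.float64(-229.9)), (np.float64(518.7), np.float64(-47.3)), (np.float64(582.4), np.float64(-225.3)), (np.float64(642.7), np.float64(-224.6))]
sc []
0.06 50 [0.5795 0.0059 0.075 ]
0.09 46 [ 0.5801 -0.0257  0.0744]
0.12 50 [ 0.5792 -0.0534  0.0748]
0.15 48 [ 0.5788 -0.0839  0.0743]
0.18 46 [ 0.5787 -0.1159  0.0743]
0.21 43 [ 0.5757 -0.1417  0.0747]
0.24 3 [ 0.5752 -0.1658  0.0886]
blade end y -0.16587034265996053
```

Request:
{"op": "apply_moves", "data": {"slide": [[0.3,-0.02,0],[0.35,0,0],[0.3,0,0],[0.16,0,0],[0,0,0],[0,0,0.15],[0,0,0.14],[0,0,0]], "turn": [[0,0,-0.004],[0,0,0],[0,0,0],[0,0,0],[0,0,0],[0,0,0],[0,0,0],[0,0,0]], "jaw": [1,1,1,1,1,1,1,1]}}

```text
time_s: 11.75
tcp_pos: [0.5827, -0.0295, 0.0494]
eef_rot: [179.8, -0.0, -89.7]
contact_force: [0.1, -0.3, -3.1]
gripper_width: 0.0195
```

```bash
python3 plan.py .582 .1125 .0506 -90; python3 chk.py a5
```

```text
t 11.75 p [ 0.5827 -0.0295  0.0494] [ 1.7983e+02 -2.0000e-02 -8.9720e+01] F [ 0.13 -0.31 -3.08] w 0.0195
turn total [ 0.0019 -0.0003  0.0032] rows>= 1.0 slide after turn [-1.42   0.007 -0.012] rows>= 2.8409376262931656
top [(np.float64(457.6), np.float64(-229.7)), (np.float64(642.6), np.float64(-225.0))]
sc []
```

View pics/a5.png

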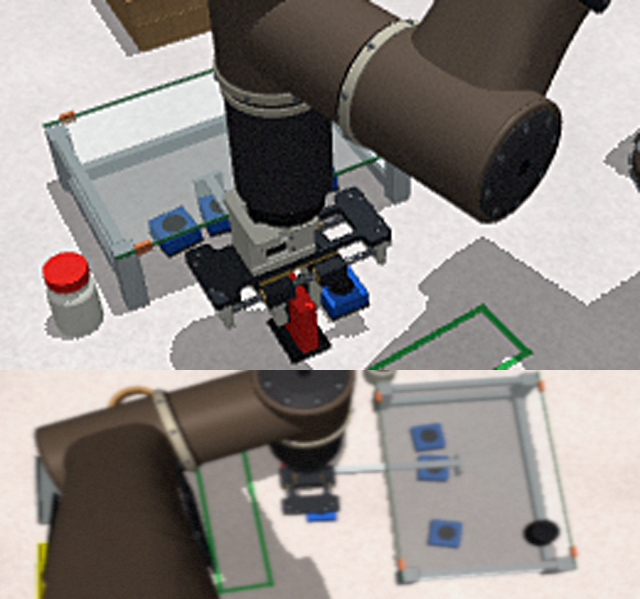

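Request:
{"op": "apply_moves", "data": {"slide": [[-0.15,0,0],[-0.2,0,0],[-0.2,0,0],[-0.25,0,0],[-0.25,0,0],[-0.2,0,0],[-0.12,0,0],[-0.05,0,0]], "turn": [[0,0,0],[0,0,0],[0,0,0],[0,0,0],[0,0,0],[0,0,0],[0,0,0],[0,0,0]], "jaw": [1,1,1,1,1,1,1,1]}}

```text
time_s: 12.65
tcp_pos: [0.5833, 0.1133, 0.0517]
eef_rot: [-179.9, 0.0, -89.7]
contact_force: [0.9, -1.0, -1.8]
gripper_width: 0.0196
```

Request:
{"op": "apply_moves", "data": {"slide": [[0,0,0],[0.05,0,-0.15],[0,0,-0.15],[0,0,0]], "turn": [[0,0,0],[0,0,0],[0,0,0],[0,0,0]], "jaw": [1,1,1,1]}}

```text
time_s: 13.05
tcp_pos: [0.5845, 0.1064, 0.0831]
eef_rot: [-179.8, 0.1, -89.8]
contact_force: [0.8, 1.0, -2.0]
gripper_width: 0.0195
```

```bash
python3 plan.py .643 .1 .0806 -90; python3 chk.py a6;python3 bar.py
```

```text
t 13.05 p [0.5845 0.1064 0.0831] [-1.798e+02  8.000e-02 -8.979e+01] F [ 0.81  1.04 -2.  ] w 0.0195
turn total [-0.0023  0.001   0.0025] rows>= 1.0 slide after turn [ 0.064 -0.585  0.025] rows>= 1.1781047439518966
top [(np.float64(457.5), np.float64(-230.1)), (np.float64(518.7), np.float64(-47.2)), (np.float64(642.7), np.float64(-224.7))]
sc []
0.06 46 [0.5818 0.0319 0.0744]
0.09 50 [0.5824 0.0017 0.0748]
0.12 49 [ 0.5825 -0.0291  0.0747]
0.15 59 [ 0.5808 -0.0636  0.0742]
0.18 117 [ 0.5785 -0.0886  0.0296]
0.21 95 [ 0.579  -0.1167  0.0737]
blade end y -0.12863722427648824
```

View pics/a6.png

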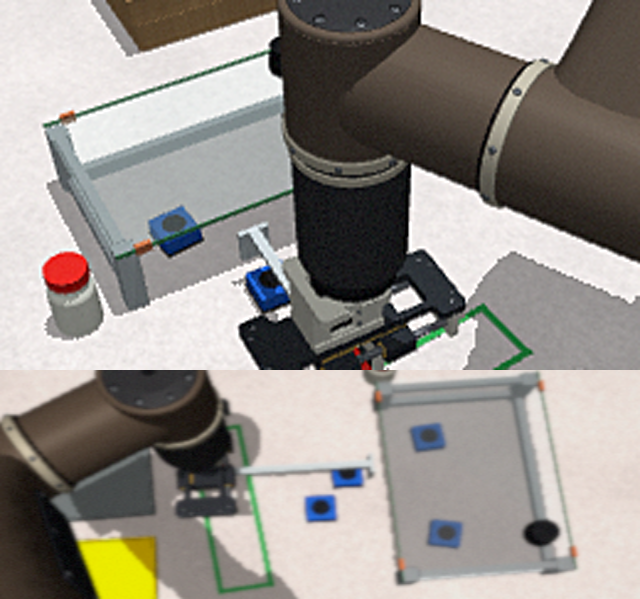

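Request:
{"op": "apply_moves", "data": {"slide": [[0,-0.3,0.015],[0,-0.29,0],[0.25,0,0],[0.35,0,0],[0.35,0,0],[0.35,0,0],[0.1,0,0],[0,0,0]], "turn": [[0,0,0],[0,0,0.002],[0,0,0],[0,0,0],[0,0,0],[0,0,0],[0,0,0],[0,0,0]], "jaw": [1,1,1,1,1,1,1,1]}}

```text
time_s: 14.0
tcp_pos: [0.6416, -0.0349, 0.0785]
eef_rot: [179.9, -0.0, -90.1]
contact_force: [0.5, -0.6, -2.1]
gripper_width: 0.0197
```

```bash
python3 plan.py .643 -.034 .0506 -90; python3 chk.py a7;python3 bar.py
```

```text
t 14.0 p [ 0.6416 -0.0349  0.0785] [ 1.799e+02 -1.000e-02 -9.008e+01] F [ 0.51 -0.65 -2.1 ] w 0.0197
turn total [ 0.0011 -0.0002 -0.0009] rows>= 1.0 slide after turn [-0.009 -0.014  0.279] rows>= 0.5581878190672273
top [(np.float64(457.1), np.float64(-229.9)), (np.float64(518.7), np.float64(-47.6))]
sc [(np.float64(519.0), np.float64(-50.2))]
0.06 48 [ 0.6411 -0.1086  0.0733]
0.09 38 [ 0.6404 -0.1362  0.0731]
0.12 3 [ 0.653  -0.1717  0.0885]
0.15 8 [ 0.6459 -0.1964  0.0885]
0.18 2 [ 0.6495 -0.2338  0.0886]
0.24 1 [ 0.6294 -0.2768  0.0884]
blade end y -0.276795825452775
```

View pics/a7.png

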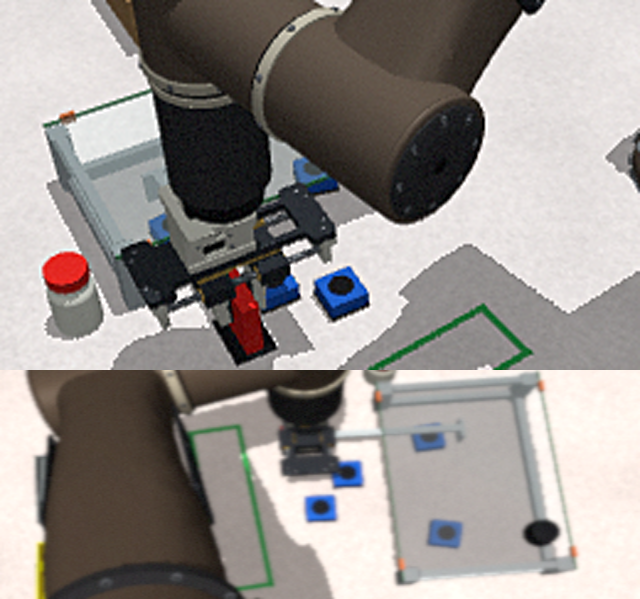

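Request:
{"op": "apply_moves", "data": {"slide": [[0,0,0.14],[0,0,0.14],[0,0,0],[-0.15,0,0],[-0.2,0,0],[-0.2,0,0],[-0.25,0,0],[-0.25,0,0]], "turn": [[0,0,0],[0,0,0],[0,0,0],[0,0,0],[0,0,0],[0,0,0],[0,0,0],[0,0,0]], "jaw": [1,1,1,1,1,1,1,1]}}

```text
time_s: 14.95
tcp_pos: [0.6422, 0.0735, 0.0518]
eef_rot: [-180.0, 0.0, -89.9]
contact_force: [0.7, -0.4, -1.4]
gripper_width: 0.0196
```

Request:
{"op": "apply_moves", "data": {"slide": [[-0.25,0,0],[-0.25,0,0],[-0.2,0,0],[-0.12,0,0],[-0.05,0,0],[0,0,0],[0.05,0,-0.15],[0,0,-0.16]], "turn": [[0,0,0],[0,0,0],[0,0,0],[0,0,0],[0,0,0],[0,0,0],[0,0,0],[0,0,0]], "jaw": [1,1,1,1,1,1,1,1]}}

```text
time_s: 15.75
tcp_pos: [0.6417, 0.1521, 0.0831]
eef_rot: [179.9, -0.1, -90.0]
contact_force: [1.0, 1.2, -2.2]
gripper_width: 0.0198
```

```bash
python3 plan.py .458 .1 .0806 -90; python3 chk.py a8;python3 bar.py
```

```text
t 15.75 p [0.6417 0.1521 0.0831] [ 1.7992e+02 -5.0000e-02 -8.9990e+01] F [ 0.96  1.21 -2.2 ] w 0.0198
turn total [ 0.0009 -0.0006  0.0001] rows>= 1.0 slide after turn [0.521 1.837 0.025] rows>= 3.8196594141612965
top [(np.float64(457.7), np.float64(-230.1)), (np.float64(518.7), np.float64(-48.1)), (np.float64(580.0), np.float64(-93.2))]
sc []
0.06 48 [0.6424 0.0787 0.0801]
0.09 51 [0.6421 0.0486 0.0804]
0.12 49 [0.6419 0.0167 0.0802]
0.15 59 [ 0.6413 -0.0162  0.0787]
0.18 128 [ 0.64   -0.0418  0.0288]
0.21 96 [ 0.641  -0.0689  0.0779]
blade end y -0.08132281271111162
```

View pics/a8.png

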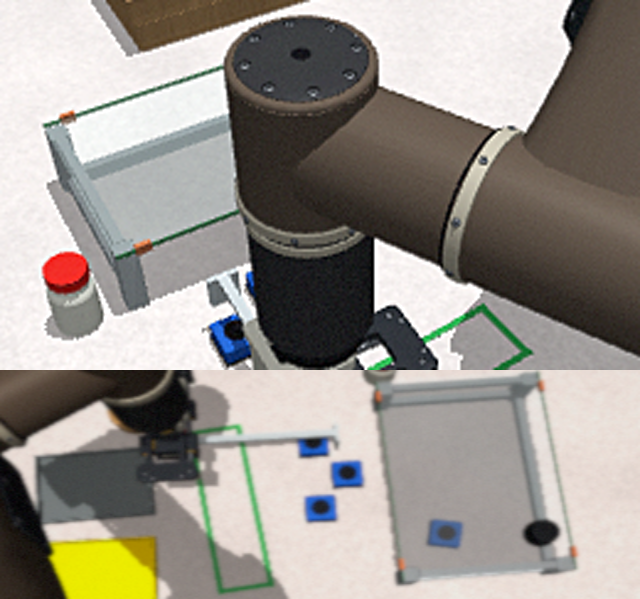

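Request:
{"op": "apply_moves", "data": {"slide": [[0,0.35,0],[0,0.4,0],[0,0.4,0],[0,0.4,0],[0,0.29,0],[0.25,0,0],[0.25,0,0],[0,0,0]], "turn": [[0,0,0],[0,0,0],[0,0,0],[0,0,0],[0,0,0],[0,0,0],[0,0,0],[0,0,0]], "jaw": [1,1,1,1,1,1,1,1]}}

```text
time_s: 16.7
tcp_pos: [0.4568, 0.1011, 0.0824]
eef_rot: [179.9, -0.0, -90.0]
contact_force: [-0.4, -0.3, -1.5]
gripper_width: 0.0202
```

```bash
python3 plan.py .458 -.034 .0806 -90; python3 chk.py a9;python3 bar.py;python3 bar.py
```

```text
t 16.7 p [0.4568 0.1011 0.0824] [ 1.7993e+02 -2.0000e-02 -9.0030e+01] F [-0.44 -0.31 -1.49] w 0.0202
turn total [ 0.0008 -0.0003 -0.0003] rows>= 1.0 slide after turn [ 1.351 -0.012  0.018] rows>= 2.7031595933956365
top [(np.float64(457.6), np.float64(-229.8)), (np.float64(518.4), np.float64(-47.3)), (np.float64(580.4), np.float64(-93.1)), (np.float64(643.8), np.float64(-46.1))]
sc [(np.float64(644.1), np.float64(-48.6)), (np.float64(519.0), np.float64(-50.2)), (np.float64(581.2), np.float64(-95.6)), (np.float64(457.9), np.float64(-232.4))]
0.06 50 [0.4578 0.0273 0.0766]
0.09 48 [ 0.4568 -0.0022  0.0771]
0.12 47 [ 0.457  -0.0304  0.0773]
0.15 52 [ 0.457  -0.062   0.0771]
0.18 45 [ 0.4569 -0.093   0.0775]
0.21 74 [ 0.4555 -0.1259  0.0758]
blade end y -0.1316528858947689
0.06 52 [0.4576 0.0284 0.0776]
0.09 45 [ 0.4577 -0.0023  0.077 ]
0.12 48 [ 0.4572 -0.0294  0.0766]
0.15 51 [ 0.4565 -0.0616  0.0769]
0.18 48 [ 0.4571 -0.0927  0.077 ]
0.21 68 [ 0.4561 -0.1253  0.0764]
blade end y -0.13144590710654502
```

View pics/a9.png

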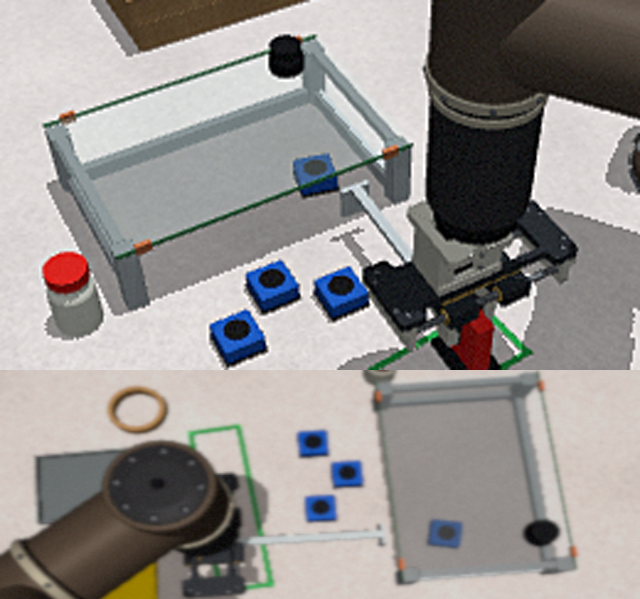

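Request:
{"op": "apply_moves", "data": {"slide": [[0.25,-0.01,0.02],[0.35,0,0],[0.35,0,0],[0.3,0,0],[0.12,0,0],[0,0,0],[0,0,0.15],[0,0,0.14]], "turn": [[0,0,0],[0,0,0],[0,0,0],[0,0,0],[0,0,0],[0,0,0],[0,0,0],[0,0,0]], "jaw": [1,1,1,1,1,1,1,1]}}

```text
time_s: 17.7
tcp_pos: [0.4602, -0.0324, 0.0515]
eef_rot: [-179.9, 0.0, -89.9]
contact_force: [-0.2, -0.6, -2.3]
gripper_width: 0.0193
```

```bash
python3 plan.py .458 .11 .0506 -90; python3 chk.py a10;python3 bar.py
```

```text
t 17.7 p [ 0.4602 -0.0324  0.0515] [-1.7991e+02  3.0000e-02 -8.9910e+01] F [-0.16 -0.63 -2.3 ] w 0.0193
turn total [-0.0011  0.0004  0.0011] rows>= 1.0 slide after turn [-1.424  0.022  0.009] rows>= 2.8474847999141266
top []
sc [(np.float64(644.3), np.float64(-48.9)), (np.float64(581.1), np.float64(-95.6))]
0.06 48 [ 0.458  -0.1084  0.0452]
0.09 43 [ 0.4583 -0.1394  0.0453]
0.12 7 [ 0.4532 -0.1624  0.0886]
0.15 4 [ 0.4717 -0.1981  0.0882]
0.18 5 [ 0.453  -0.2319  0.0883]
0.21 5 [ 0.4567 -0.2636  0.0883]
blade end y -0.26744686943820056
```

View pics/a10.png

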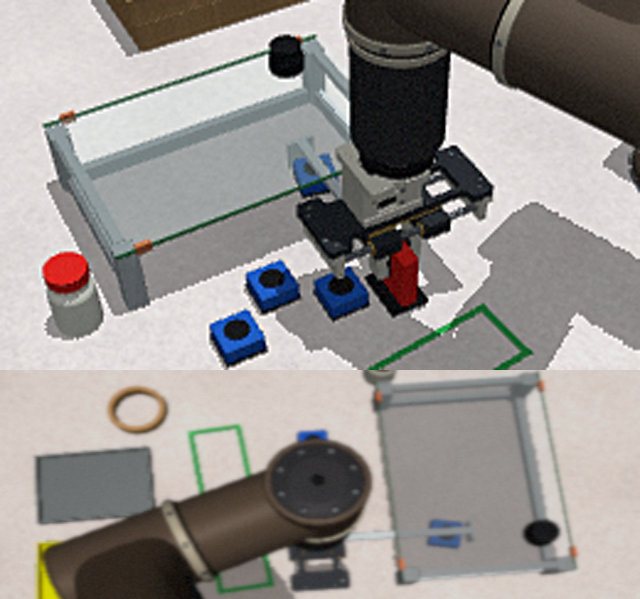

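Request:
{"op": "apply_moves", "data": {"slide": [[-0.15,0,0],[-0.2,0,0],[-0.25,0,0],[-0.25,0,0],[-0.25,0,0],[-0.2,0,0],[-0.1,0,0],[-0.05,0,0]], "turn": [[0,0,0],[0,0,0],[0,0,0],[0,0,0],[0,0,0],[0,0,0],[0,0,0],[0,0,0]], "jaw": [1,1,1,1,1,1,1,1]}}

```text
time_s: 18.65
tcp_pos: [0.4594, 0.113, 0.0521]
eef_rot: [-180.0, 0.0, -89.8]
contact_force: [-0.5, -0.5, -2.0]
gripper_width: 0.0199
```

Request:
{"op": "apply_moves", "data": {"slide": [[0,0,0],[0.05,0,-0.2],[0,0,-0.35],[0,0,-0.35],[-0.35,0,0],[-0.35,0,0],[-0.35,0,0],[-0.35,0,0]], "turn": [[0,0,0],[0,0,0],[0,0,0],[0,0,0],[0,0,0],[0,0,0],[0,0,0],[0,0,0]], "jaw": [1,1,1,1,1,1,1,1]}}

```text
time_s: 19.45
tcp_pos: [0.4589, 0.247, 0.1418]
eef_rot: [-180.0, 0.0, -90.0]
contact_force: [1.0, -0.1, -1.7]
gripper_width: 0.0198
```

```bash
python3 plan.py .43 .06 .15 5.8; python3 chk.py a11
```

```text
t 19.45 p [0.4589 0.247  0.1418] [-1.8e+02  2.0e-02 -9.0e+01] F [ 0.99 -0.07 -1.68] w 0.0198
turn total [-2.0000e-04  1.0000e-04 -1.1147e+00] rows>= 12.0 slide after turn [-0.476  1.831 -0.082] rows>= 3.7874027157646926
top [(np.float64(454.6), np.float64(-93.9)), (np.float64(519.0), np.float64(-47.8)), (np.float64(580.6), np.float64(-93.1)), (np.float64(644.3), np.float64(-46.5))]
sc [(np.float64(644.1), np.float64(-48.6)), (np.float64(519.0), np.float64(-50.2)), (np.float64(581.2), np.float64(-95.6)), (np.float64(454.0), np.float64(-96.1))]
```

View pics/a11.png

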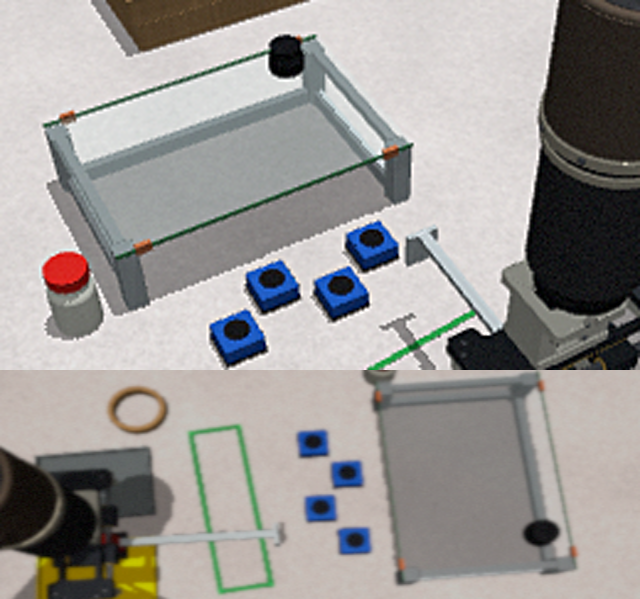

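All four are out in a stagger. Now turn the hook back and set it down temporarily.

Request:
{"op": "apply_moves", "data": {"slide": [[0,0,0],[0,0,0],[0,0,0],[0,0,0],[0,0,0],[0,0,0],[0,0,0],[0,0,0]], "turn": [[0,0,-0.093],[0,0,-0.093],[0,0,-0.093],[0,0,-0.093],[0,0,-0.093],[0,0,-0.093],[0,0,-0.093],[0,0,-0.093]], "jaw": [1,1,1,1,1,1,1,1]}}

```text
time_s: 20.35
tcp_pos: [0.4589, 0.2454, 0.1414]
eef_rot: [180.0, 0.0, -25.7]
contact_force: [0.6, 0.2, -2.4]
gripper_width: 0.0201
```

Request:
{"op": "apply_moves", "data": {"slide": [[0,0,0],[0,0,0],[0,0,0],[0,0,0],[-0.12,0.3,0],[-0.12,0.4,0],[-0.12,0.4,0],[-0.12,0.4,0]], "turn": [[0,0,-0.093],[0,0,-0.093],[0,0,-0.093],[0,0,-0.0917],[0,0,0],[0,0,0],[0,0,0],[0,0,0]], "jaw": [1,1,1,1,1,1,1,1]}}

```text
time_s: 21.15
tcp_pos: [0.4256, 0.0901, 0.1414]
eef_rot: [180.0, 0.0, 5.9]
contact_force: [1.4, -1.0, -1.8]
gripper_width: 0.0195
```

Request:
{"op": "apply_moves", "data": {"slide": [[0,0.3,0.1],[0,0,0.3],[0,0,0.3],[0,0,0.2],[0,0,0],[0,0,0]], "turn": [[0,0,0],[0,0,0],[0,0,0],[0,0,0],[0,0,0],[0,0,0]], "jaw": [1,1,1,1,1,1]}}

```text
time_s: 21.75
tcp_pos: [0.4296, 0.062, 0.0519]
eef_rot: [180.0, 0.0, 5.8]
contact_force: [0.3, -0.2, -2.7]
gripper_width: 0.0196
```

```bash
python3 plan.py .43 .06 .0466 5.8; python3 chk.py a12
```

```text
t 21.75 p [0.4296 0.062  0.0519] [1.7996e+02 5.0000e-02 5.8500e+00] F [ 0.26 -0.25 -2.69] w 0.0196
turn total [0.0004 0.0005 0.0006] rows>= 1.0 slide after turn [0.002 0.021 0.053] rows>= 0.11311943835114562
top [(np.float64(454.3), np.float64(-93.9)), (np.float64(518.5), np.float64(-47.5)), (np.float64(580.4), np.float64(-93.7)), (np.float64(644.0), np.float64(-46.2))]
sc [(np.float64(644.3), np.float64(-48.9)), (np.float64(519.0), np.float64(-50.2)), (np.float64(581.2), np.float64(-95.6)), (np.float64(454.0), np.float64(-96.1))]
```

View pics/a12.png

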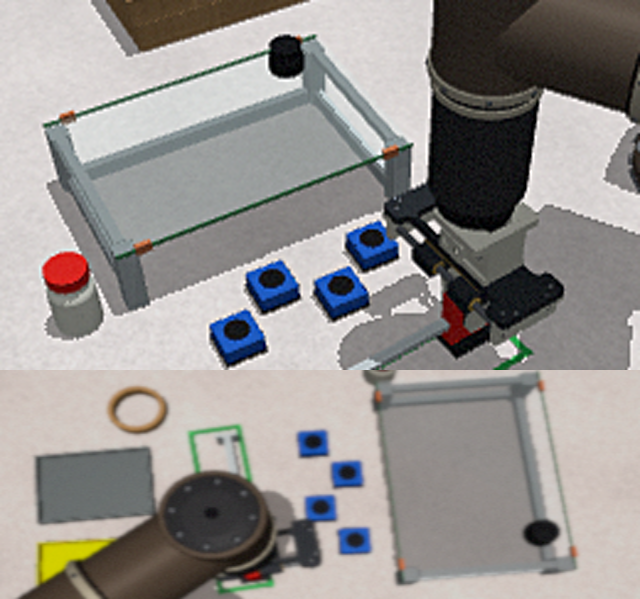

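Request:
{"op": "apply_moves", "data": {"slide": [[0,0,0.03],[0,0,0.02],[0,0,0],[0,0,0],[0,0,0],[0,0,0],[0,0,0],[0,0,0]], "turn": [[0,0,0],[0,0,0],[0,0,0],[0,0,0],[0,0,0],[0,0,0],[0,0,0],[0,0,0]], "jaw": [1,1,1,0.6,0.4,0.3,0.3,0.3]}}

```text
time_s: 22.65
tcp_pos: [0.4297, 0.0627, 0.0466]
eef_rot: [-180.0, -0.0, 5.9]
contact_force: [0.2, -0.2, -0.2]
gripper_width: 0.054
```

Request:
{"op": "apply_moves", "data": {"slide": [[0,0,-0.2],[0,0,-0.3],[0,0,-0.3],[0,0,-0.3],[0,0,0]], "turn": [[0,0,0],[0,0,0],[0,0,0],[0,0,0],[0,0,0]], "jaw": [0,0,0,0,0]}}

```text
time_s: 23.15
tcp_pos: [0.4319, 0.0638, 0.1604]
eef_rot: [-179.9, -0.4, 5.9]
contact_force: [-0.2, 0.6, 0.3]
gripper_width: 0.0871
```

```bash
python3 plan.py .454 -.095 .12 0; python3 chk.py a13
```

```text
t 23.15 p [0.4319 0.0638 0.1604] [-179.86   -0.39    5.92] F [-0.15  0.59  0.31] w 0.0871
turn total [-0.0019 -0.0044  0.0689] rows>= 1.0 slide after turn [0.221 1.588 0.404] rows>= 3.306288526742059
top [(np.float64(454.5), np.float64(-94.1)), (np.float64(580.3), np.float64(-92.8)), (np.float64(644.0), np.float64(-46.2))]
sc [(np.float64(644.1), np.float64(-48.6)), (np.float64(518.8), np.float64(-49.8)), (np.float64(581.2), np.float64(-95.6)), (np.float64(454.2), np.float64(-96.4))]
```

View pics/a13.png

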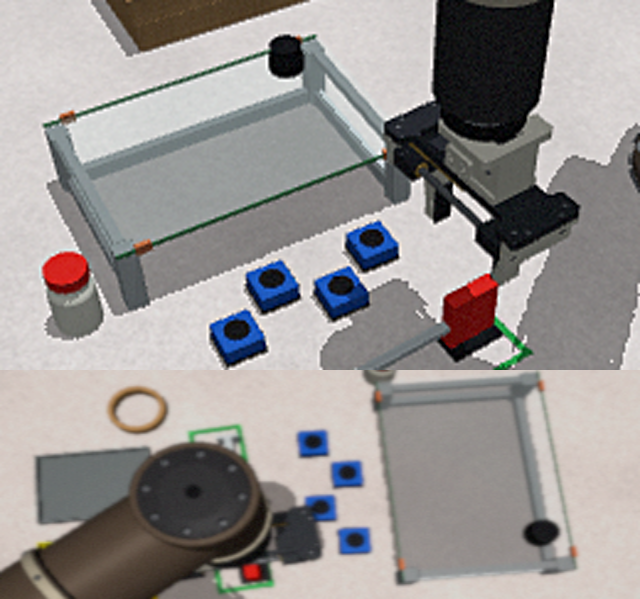

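```bash
cat > heft.py <<'E'
from h import *
F=[];T=[]
for i in range(20):
    r.capture("top"); s=r.get_state(); F.append(s["contact_force"]); T.append(s["joint_torque"])
F=np.array(F);print("F",F.mean(0).round(3),"sd",F.std(0).round(2),"mass g",round(-F[:,2].mean()/9.81*1000,1),"+-",round(F[:,2].std()/20**.5/9.81*1000,1),"w",s["gripper_width"],"t",s["time_s"],"tq",np.mean(T,0).round(2))
E
python3 heft.py; python3 - <<'E'
from meas import *
c=cap("top")
for k in blobs(c,(105,90,30),(125,255,255)): print(np.round(np.hstack(rectw(c,k,.02)),1))
c=cap("scene")
for k in blobs(c,(105,90,30),(125,255,255)): print(np.round(np.hstack(rectw(c,k,.02)),1))
E
python3 plan.py .519 -.049 .12 -90
```

```text
F [0.01  0.263 0.049] sd [0.48 0.49 0.41] mass g -5.0 +- 9.3 w 0.08745329296873647 t 24.25 tq [  0.   -27.83  25.     5.88   0.09   0.  ]
[454.2 -92.1  44.8  42.   85.6]
[578.8 -92.5  42.9  47.1  85.6]
[643.1 -46.2  47.3  43.6   3. ]
[518.4 -47.9  42.2  42.9  85.6]
[  505.1 -1286.2   741.6   883.4    82. ]
[645.6 -44.8  57.1  48.7  88.6]
[520.7 -46.2  57.1  51.3  89.3]
[582.7 -91.8  57.8  49.8  89.6]
[ 4.568e+02 -9.190e+01  5.270e+01  5.830e+01  2.000e-01]
t 24.35 p [0.4297 0.0627 0.1566] [-180.     -0.      5.88] F [0.41 0.61 0.62] w 0.0876
turn total [-1.0000e-04 -0.0000e+00  1.1156e+00] rows>= 12.0 slide after turn [ 1.117 -0.893  0.366] rows>= 2.9526586089551845
```

Request:
{"op": "apply_moves", "data": {"slide": [[0,0,0],[0,0,0],[0,0,0],[0,0,0],[0,0,0],[0,0,0],[0,0,0],[0,0,0]], "turn": [[0,0,0.093],[0,0,0.093],[0,0,0.093],[0,0,0.093],[0,0,0.093],[0,0,0.093],[0,0,0.093],[0,0,0.093]], "jaw": [0,0,0,0,0,0,0,0]}}

```text
time_s: 25.15
tcp_pos: [0.4297, 0.0627, 0.1566]
eef_rot: [-180.0, -0.0, -58.4]
contact_force: [1.0, -0.5, 0.3]
gripper_width: 0.0878
```

Request:
{"op": "apply_moves", "data": {"slide": [[0,0,0],[0,0,0],[0,0,0],[0,0,0],[0.35,-0.3,0.1],[0.4,-0.3,0.1],[0.36,-0.3,0.1],[0,0,0]], "turn": [[0,0,0.093],[0,0,0.093],[0,0,0.093],[0,0,0.093],[0,0,0],[0,0,0],[0,0,0],[0,0,0]], "jaw": [0,0,0,0,0,0,0,0]}}

```text
time_s: 25.95
tcp_pos: [0.5209, -0.0511, 0.1248]
eef_rot: [179.9, -0.1, -90.3]
contact_force: [-0.8, 0.0, 0.1]
gripper_width: 0.0875
```

```bash
python3 plan.py .519 -.049 .027 -90
```

```text
t 25.95 p [ 0.5209 -0.0511  0.1248] [ 1.7987e+02 -7.0000e-02 -9.0260e+01] F [-0.83  0.03  0.14] w 0.0875
turn total [ 0.0015 -0.0009 -0.003 ] rows>= 1.0 slide after turn [-0.021  0.019  0.978] rows>= 1.956228187158965
```

Request:
{"op": "apply_moves", "data": {"slide": [[-0.02,0.01,0.3],[0,0,0.3],[0,0,0.25],[0,0,0.12],[0,0,0],[0,0,0],[0,0,0],[0,0,0]], "turn": [[0,0,0],[0,0,0],[0,0,0],[0,0,0],[0,0,0],[0,0,0],[0,0,0],[0,0,0]], "jaw": [0,0,0,0,1,1,1,1], "newtons": 40}}

```text
time_s: 26.75
tcp_pos: [0.5188, -0.0453, 0.031]
eef_rot: [-179.9, 0.0, -90.0]
contact_force: [0.0, -0.1, 1.1]
gripper_width: 0.0615
```

Request:
{"op": "apply_moves", "data": {"slide": [[0,0,0],[0,0,0],[0,0,0],[0,0,-0.2],[0,0,-0.3],[0,0,-0.3],[0,0,-0.3],[0,0,0]], "turn": [[0,0,0],[0,0,0],[0,0,0],[0,0,0],[0,0,0],[0,0,0],[0,0,0],[0,0,0]], "jaw": [1,1,1,1,1,1,1,1]}}

```text
time_s: 27.55
tcp_pos: [0.5204, -0.0453, 0.1438]
eef_rot: [-179.6, 0.1, -90.0]
contact_force: [1.3, 0.7, -0.3]
gripper_width: 0.0453
```

Request:
{"op": "apply_moves", "data": {"slide": [[0,0,0],[0,0,0]], "turn": [[0,0,0],[0,0,0]], "jaw": [1,1]}}

```text
time_s: 27.75
tcp_pos: [0.5172, -0.0457, 0.1388]
eef_rot: [179.9, -0.0, -90.1]
contact_force: [0.6, 0.3, -1.7]
gripper_width: 0.0451
```

```bash
python3 heft.py;python3 plan.py .519 -.049 .027 -90;python3 chk.py a14
```

```text
F [ 0.022  0.027 -0.958] sd [0.55 0.58 0.45] mass g 97.6 +- 10.4 w 0.045512148471903636 t 28.75 tq [-0.000e+00 -4.119e+01  2.489e+01  5.990e+00  1.000e-02 -0.000e+00]
t 28.75 p [ 0.518  -0.0456  0.1398] [-180.      0.    -90.04] F [-0.16  0.29 -0.63] w 0.0455
turn total [-0.      0.     -0.0004] rows>= 1.0 slide after turn [ 0.034 -0.01   1.128] rows>= 2.2568116288044493
top []
sc [(np.float64(644.3), np.float64(-47.9)), (np.float64(580.9), np.float64(-95.5)), (np.float64(456.1), np.float64(-95.1))]
```

View pics/a14.png

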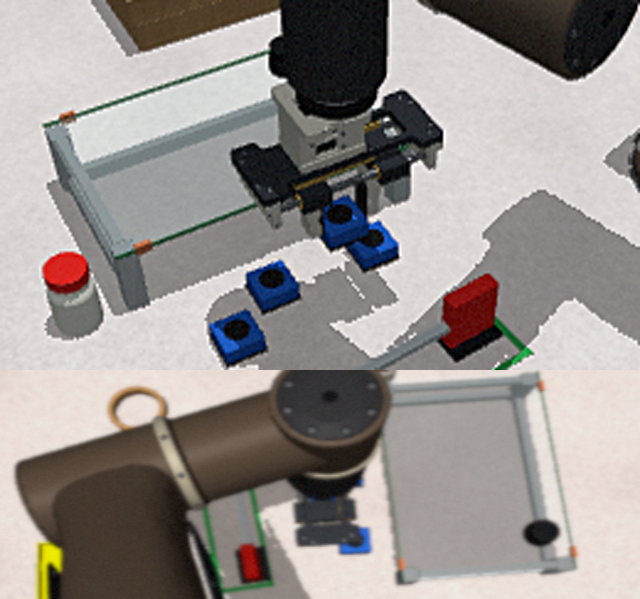

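```bash
python3 - <<'E'
from meas import *
for n in("top0","scene0"):
    c=cap(n[:-1]); img=cv2.resize(cv2.imread(f"pics/{n}.png"),(512,384),interpolation=cv2.INTER_AREA); c["pixels"]=img
    for nm,lo,hi in(("grey",(70,8,25),(110,60,90)),("yel",(22,150,50),(35,255,255))):
        for k in blobs(c,lo,hi,1200)[:3]: print(n,nm,cv2.boundingRect(k),[np.round(np.hstack(rectw(c,k,z)),1) for z in (.016,.004)])
E
```

```text
top0 grey (460, 165, 52, 99) [array([ 409.3, -742.1,  161.2,  289.4,   89.1]), array([ 410.5, -750. ,  162.9,  292.6,   89.1])]
top0 grey (119, 158, 58, 45) [array([589.3, 291.3, 125.4, 171.4,   1.1]), array([592.4, 294.6, 126.8, 173.3,   1.1])]
top0 yel (119, 212, 59, 47) [array([422.2, 290.9, 172.6, 127.4,  89.2]), array([423.5, 294.2, 174.5, 128.8,  89.2])]
scene0 grey (330, 0, 158, 71) [array([-629.2, -543.8,  604.4,  767.4,   61.2]), array([-649. , -559.6,  612.3,  777.6,   61.2])]
scene0 grey (237, 281, 93, 93) [array([594. , 294.5, 132.7, 179.9,   1.8]), array([590.3, 289.8, 134.5, 182.3,   1.8])]
scene0 grey (122, 18, 105, 66) [array([ 347.7, -929.3,  417.6,  315.7,   89.8]), array([ 340.8, -950.2,  423.1,  319.9,   89.8])]
scene0 yel (300, 252, 90, 85) [array([427.3, 294.2, 178.4, 134.6,  89.3]), array([421.4, 289.5, 180.8, 136.4,  89.3])]
```

Request:
{"op": "apply_moves", "data": {"slide": [[0,0,0],[0,0,0],[0,0,0],[0,0,0],[0,0,0],[0,0,0],[0,0,0],[0,0,0]], "turn": [[0,0,-0.0873],[0,0,-0.0873],[0,0,-0.0873],[0,0,-0.0873],[0,0,-0.0873],[0,0,-0.0873],[0,0,-0.0873],[0,0,-0.0873]], "jaw": [1,1,1,1,1,1,1,1]}}

```text
time_s: 29.75
tcp_pos: [0.518, -0.0456, 0.1398]
eef_rot: [-180.0, -0.0, -29.7]
contact_force: [0.2, 0.5, -0.9]
gripper_width: 0.0456
```

Request:
{"op": "apply_moves", "data": {"slide": [[0,0,0],[0,0,0],[0,0,0],[0,0,0],[0.1,-0.35,0],[0.1,-0.4,0],[0.1,-0.4,0],[0.1,-0.4,0]], "turn": [[0,0,-0.0873],[0,0,-0.0873],[0,0,-0.0873],[0,0,-0.0873],[0,0,0],[0,0,0],[0,0,0],[0,0,0]], "jaw": [1,1,1,1,1,1,1,1]}}

```text
time_s: 30.55
tcp_pos: [0.5583, 0.1109, 0.1399]
eef_rot: [-180.0, -0.0, -0.0]
contact_force: [0.5, -0.4, -0.3]
gripper_width: 0.0455
```

Request:
{"op": "apply_moves", "data": {"slide": [[0.1,-0.4,0],[0.1,-0.4,0],[0.1,-0.4,0],[0.1,-0.4,0],[0.1,-0.4,0],[0,-0.2,0],[0,0,0]], "turn": [[0,0,0],[0,0,0],[0,0,0],[0,0,0],[0,0,0],[0,0,0],[0,0,0]], "jaw": [1,1,1,1,1,1,1]}}

```text
time_s: 31.25
tcp_pos: [0.6077, 0.332, 0.1388]
eef_rot: [180.0, 0.0, 0.1]
contact_force: [-0.7, -1.0, -1.5]
gripper_width: 0.0454
```

```bash
python3 plan.py .617 .332 .032 0;cat > im.py <<'E'
from h import *
import sys
c=cap("scene");cv2.imwrite(f"pics/{sys.argv[1]}.png",cv2.resize(cv2.convertScaleAbs(c["pixels"][150:384,140:440],alpha=1.5),(760,590),interpolation=cv2.INTER_CUBIC))
E
python3 im.py b1
```

```text
t 31.25 p [0.6077 0.332  0.1388] [1.7998e+02 3.0000e-02 1.4000e-01] F [-0.66 -1.03 -1.48] w 0.0454
turn total [0.0003 0.0003 0.0016] rows>= 1.0 slide after turn [0.093 0.    1.068] rows>= 2.143615309855803
```

View pics/b1.png

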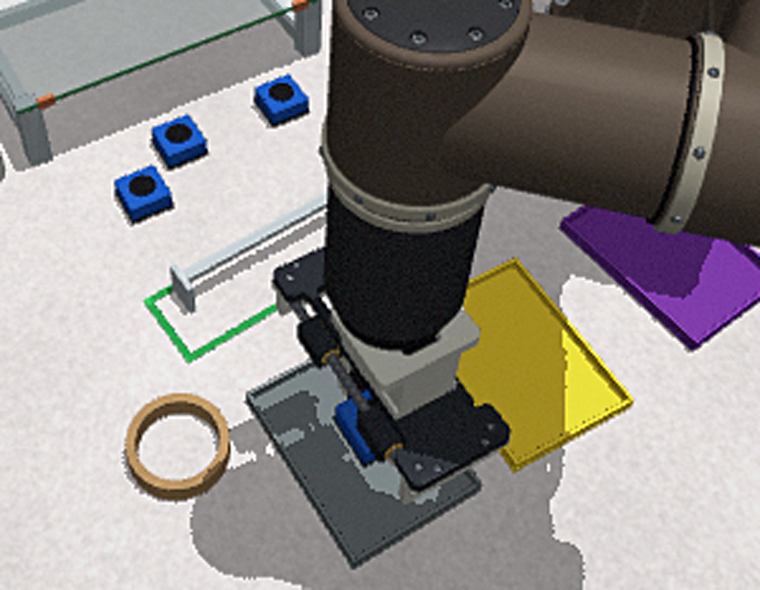

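Request:
{"op": "apply_moves", "data": {"slide": [[0.09,0,0.3],[0,0,0.3],[0,0,0.25],[0,0,0.15],[0,0,0.04],[0,0,0],[0,0,0],[0,0,0]], "turn": [[0,0,0],[0,0,0],[0,0,0],[0,0,0],[0,0,0],[0,0,0],[0,0,0],[0,0,0]], "jaw": [1,1,1,1,1,1,0.35,0.35]}}

```text
time_s: 32.1
tcp_pos: [0.6178, 0.33, 0.0373]
eef_rot: [-179.9, -0.1, 0.0]
contact_force: [-0.1, -0.5, 0.4]
gripper_width: 0.0548
```

Request:
{"op": "apply_moves", "data": {"slide": [[0,0,0],[0,0,-0.2],[0,0,-0.3],[0,0,-0.3],[0,0,-0.2],[0,0.4,0],[0,0.4,0],[0,0.4,0]], "turn": [[0,0,0],[0,0,0],[0,0,0],[0,0,0],[0,0,0],[0,0,0],[0,0,0],[0,0,0]], "jaw": [0.35,0.35,0.35,0,0,0,0,0]}}

```text
time_s: 32.9
tcp_pos: [0.6169, 0.2087, 0.1366]
eef_rot: [-180.0, -0.1, 0.1]
contact_force: [0.2, -0.1, -0.5]
gripper_width: 0.0863
```

```bash
python3 im.py b2; python3 chk.py b2b;python3 plan.py .644 -.047 .12 -90
```

```text
top [(np.float64(454.2), np.float64(-93.7)), (np.float64(580.6), np.float64(-93.1)), (np.float64(643.8), np.float64(-46.1))]
sc [(np.float64(618.4), np.float64(326.0)), (np.float64(644.3), np.float64(-48.9)), (np.float64(581.2), np.float64(-95.6))]
t 33.05 p [0.6172 0.2073 0.1368] [-1.7996e+02 -5.0000e-02 -1.5000e-01] F [-0.    0.73 -0.07] w 0.0874
turn total [-8.0000e-04 -1.0000e-04  1.0454e+00] rows>= 11.0 slide after turn [ 2.543 -0.268  0.168] rows>= 5.126177518905668
```

View pics/b2.png

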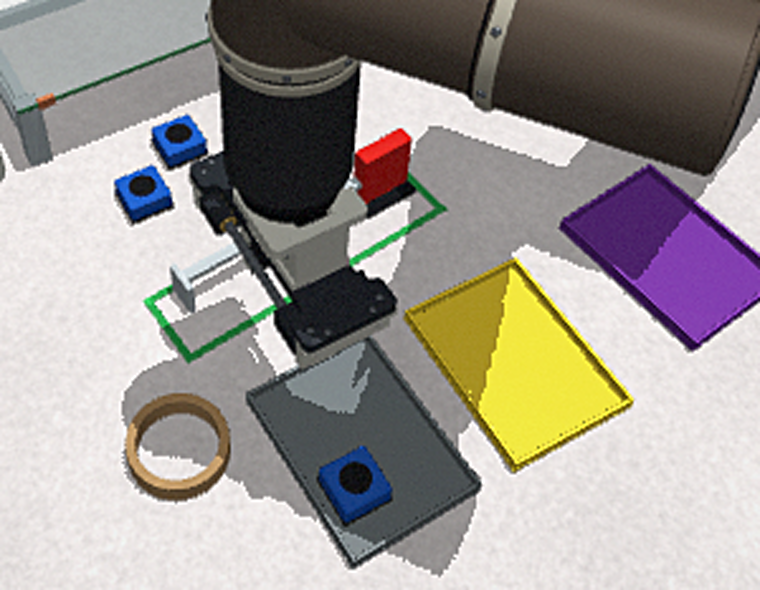

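Request:
{"op": "apply_moves", "data": {"slide": [[0,0,0],[0,0,0],[0,0,0],[0,0,0],[0,0,0],[0,0,0],[0,0,0],[0,0,0]], "turn": [[0,0,0.0871],[0,0,0.0871],[0,0,0.0871],[0,0,0.0871],[0,0,0.0871],[0,0,0.0871],[0,0,0.0871],[0,0,0.0871]], "jaw": [0,0,0,0,0,0,0,0]}}

```text
time_s: 33.85
tcp_pos: [0.6172, 0.2106, 0.1361]
eef_rot: [-180.0, 0.0, -60.1]
contact_force: [0.3, -0.4, -0.2]
gripper_width: 0.0875
```

Request:
{"op": "apply_moves", "data": {"slide": [[0,0,0],[0,0,0],[0,0,0],[0,0,0],[0.4,0,0],[0.45,-0.1,0],[0.45,-0.1,0],[0.45,-0.07,0]], "turn": [[0,0,0.0871],[0,0,0.0871],[0,0,0.0871],[0,0,0.0871],[0,0,0],[0,0,0],[0,0,0],[0,0,0]], "jaw": [0,0,0,0,0,0,0,0]}}

```text
time_s: 34.65
tcp_pos: [0.6454, 0.0341, 0.1363]
eef_rot: [-179.9, 0.0, -89.7]
contact_force: [1.5, 0.2, -0.4]
gripper_width: 0.0874
```

Request:
{"op": "apply_moves", "data": {"slide": [[0.45,0,0],[0.34,0,0],[0,0,0]], "turn": [[0,0,0],[0,0,0],[0,0,0]], "jaw": [0,0,0]}}

```text
time_s: 34.95
tcp_pos: [0.6449, -0.0476, 0.136]
eef_rot: [-180.0, -0.0, -90.0]
contact_force: [-0.3, 1.2, -0.6]
gripper_width: 0.0878
```

```bash
python3 plan.py .644 -.0475 .028 -90;python3 chk.py b3
```

```text
t 34.95 p [ 0.6449 -0.0476  0.136 ] [-1.7998e+02 -1.0000e-02 -9.0010e+01] F [-0.32  1.15 -0.56] w 0.0878
turn total [-0.0002 -0.0002 -0.0001] rows>= 1.0 slide after turn [-1.00e-03  9.00e-03  1.08e+00] rows>= 2.1596014707514275
top [(np.float64(454.8), np.float64(-93.6)), (np.float64(580.0), np.float64(-93.2))]
sc [(np.float64(618.1), np.float64(325.7)), (np.float64(644.9), np.float64(-47.9)), (np.float64(581.3), np.float64(-95.2)), (np.float64(454.0), np.float64(-96.1))]
```

View pics/b3.png

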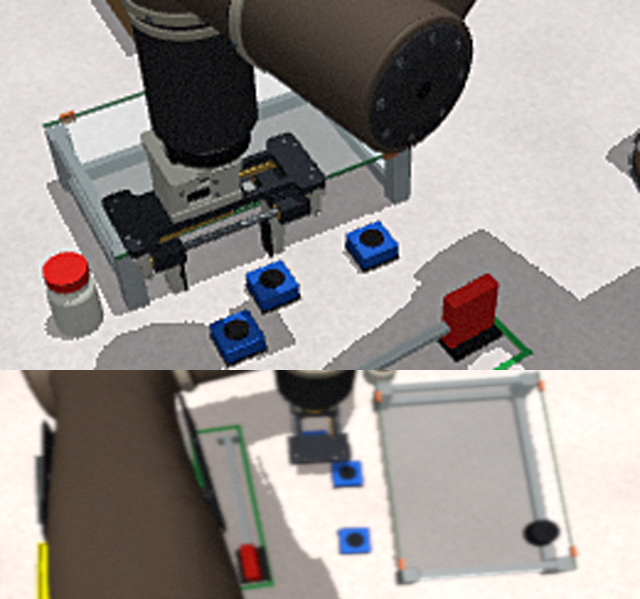

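Request:
{"op": "apply_moves", "data": {"slide": [[0,0,0.3],[0,0,0.35],[0,0,0.3],[0,0,0.13],[0,0,0],[0,0,0],[0,0,0],[0,0,0]], "turn": [[0,0,0],[0,0,0],[0,0,0],[0,0,0],[0,0,0],[0,0,0],[0,0,0],[0,0,0]], "jaw": [0,0,0,0,1,1,1,1]}}

```text
time_s: 35.85
tcp_pos: [0.6458, -0.0442, 0.0294]
eef_rot: [-179.9, 0.0, -89.8]
contact_force: [-0.2, -0.2, -0.1]
gripper_width: 0.0614
```

Request:
{"op": "apply_moves", "data": {"slide": [[0,0,0],[0,0,0],[0,0,0],[0,0,-0.2],[0,0,-0.3],[0,0,-0.3],[0,0,-0.3],[0,0,0]], "turn": [[0,0,0],[0,0,0],[0,0,0],[0,0,0],[0,0,0],[0,0,0],[0,0,0],[0,0,0]], "jaw": [1,1,1,1,1,1,1,1]}}

```text
time_s: 36.65
tcp_pos: [0.6473, -0.0444, 0.1426]
eef_rot: [-179.6, 0.0, -89.8]
contact_force: [0.8, 0.2, -0.6]
gripper_width: 0.0456
```

Request:
{"op": "apply_moves", "data": {"slide": [[0,0,0],[0,0,0]], "turn": [[0,0,0],[0,0,0]], "jaw": [1,1]}}

```text
time_s: 36.85
tcp_pos: [0.6439, -0.0446, 0.1366]
eef_rot: [179.9, 0.0, -89.8]
contact_force: [0.2, -0.0, -0.9]
gripper_width: 0.0455
```

```bash
python3 heft.py;python3 plan.py .644 -.0475 .03 -90;python3 chk.py b4
```

```text
F [ 0.204  0.016 -1.004] sd [0.59 0.44 0.45] mass g 102.3 +- 10.3 w 0.04536294896529523 t 37.85 tq [-0.000e+00 -5.816e+01  2.650e+01  6.390e+00  2.000e-02 -0.000e+00]
t 37.85 p [ 0.6448 -0.0445  0.1378] [-180.      0.    -89.83] F [-0.23  0.   -0.8 ] w 0.0454
turn total [-0.     0.     0.002] rows>= 1.0 slide after turn [0.03  0.008 1.078] rows>= 2.1564261082733105
top [(np.float64(454.4), np.float64(-93.9)), (np.float64(580.4), np.float64(-93.7))]
sc [(np.float64(618.1), np.float64(325.8)), (np.float64(582.8), np.float64(-95.4)), (np.float64(614.1), np.float64(-146.0)), (np.float64(454.0), np.float64(-96.1))]
```

Request:
{"op": "apply_moves", "data": {"slide": [[0,0,0],[0,0,0],[0,0,0],[0,0,0],[0,0,0],[0,0,0],[0,0,0],[0,0,0]], "turn": [[0,0,-0.0871],[0,0,-0.0871],[0,0,-0.0871],[0,0,-0.0871],[0,0,-0.0871],[0,0,-0.0871],[0,0,-0.0871],[0,0,-0.0871]], "jaw": [1,1,1,1,1,1,1,1]}}

```text
time_s: 38.75
tcp_pos: [0.6448, -0.0445, 0.1378]
eef_rot: [180.0, 0.0, -29.6]
contact_force: [-0.4, 0.3, -1.0]
gripper_width: 0.0455
```

Request:
{"op": "apply_moves", "data": {"slide": [[0,0,0],[0,0,0],[0,0,0],[0,0,0],[-0.1,-0.35,0],[-0.1,-0.4,0],[-0.1,-0.4,0],[-0.1,-0.4,0]], "turn": [[0,0,-0.0871],[0,0,-0.0871],[0,0,-0.0871],[0,0,-0.0872],[0,0,0],[0,0,0],[0,0,0],[0,0,0]], "jaw": [1,1,1,1,1,1,1,1]}}

```text
time_s: 39.55
tcp_pos: [0.6043, 0.1118, 0.1379]
eef_rot: [-180.0, -0.0, -0.0]
contact_force: [0.8, 0.2, -1.0]
gripper_width: 0.0457
```

Request:
{"op": "apply_moves", "data": {"slide": [[-0.14,-0.4,0],[-0.1,-0.4,0],[-0.1,-0.4,0],[-0.1,-0.21,0],[0,0,0],[0,0,0]], "turn": [[0,0,0],[0,0,0],[0,0,0],[0,0,0],[0,0,0],[0,0,0]], "jaw": [1,1,1,1,1,1]}}

```text
time_s: 40.15
tcp_pos: [0.5604, 0.252, 0.1378]
eef_rot: [180.0, 0.0, 0.1]
contact_force: [0.4, -1.0, -0.6]
gripper_width: 0.0458
```

```bash
python3 plan.py .561 .252 .034 0
```

```text
t 40.15 p [0.5604 0.252  0.1378] [1.7999e+02 0.0000e+00 9.0000e-02] F [ 0.36 -1.01 -0.6 ] w 0.0458
turn total [0.0001 0.0001 0.0011] rows>= 1.0 slide after turn [ 0.006 -0.     1.038] rows>= 2.0750769493169217
```

Request:
{"op": "apply_moves", "data": {"slide": [[0,0,0.3],[0,0,0.3],[0,0,0.25],[0,0,0.15],[0,0,0.04],[0,0,0],[0,0,0],[0,0,0]], "turn": [[0,0,0],[0,0,0],[0,0,0],[0,0,0],[0,0,0],[0,0,0],[0,0,0],[0,0,0]], "jaw": [1,1,1,1,1,1,0.35,0.35]}}

```text
time_s: 40.95
tcp_pos: [0.5615, 0.2514, 0.0346]
eef_rot: [-179.9, -0.1, -0.0]
contact_force: [0.4, -0.3, -0.3]
gripper_width: 0.0551
```

Request:
{"op": "apply_moves", "data": {"slide": [[0,0,0],[0,0,-0.2],[0,0,-0.3],[0,0,-0.3],[0,0,-0.2],[0,0.4,0],[0,0.4,0],[0,0.4,0]], "turn": [[0,0,0],[0,0,0],[0,0,0],[0,0,0],[0,0,0],[0,0,0],[0,0,0],[0,0,0]], "jaw": [0.35,0.35,0.35,0,0,0,0,0]}}

```text
time_s: 41.75
tcp_pos: [0.5607, 0.1306, 0.1344]
eef_rot: [-180.0, -0.1, 0.1]
contact_force: [0.8, -0.2, 0.5]
gripper_width: 0.0864
```

```bash
python3 im.py b5; python3 chk.py b5b;python3 plan.py .581 -.095 .12 -90
```

```text
top [(np.float64(454.8), np.float64(-93.9)), (np.float64(580.3), np.float64(-93.4))]
sc [(np.float64(618.2), np.float64(325.7)), (np.float64(561.0), np.float64(246.9)), (np.float64(581.2), np.float64(-95.6))]
t 41.9 p [0.5606 0.1295 0.1344] [-1.7998e+02 -3.0000e-02 -1.5000e-01] F [ 0.89  0.88 -0.03] w 0.0872
turn total [-5.0000e-04 -1.0000e-04  1.0454e+00] rows>= 11.0 slide after turn [ 2.245 -0.204  0.144] rows>= 4.517624528737981
```

View pics/b5.png

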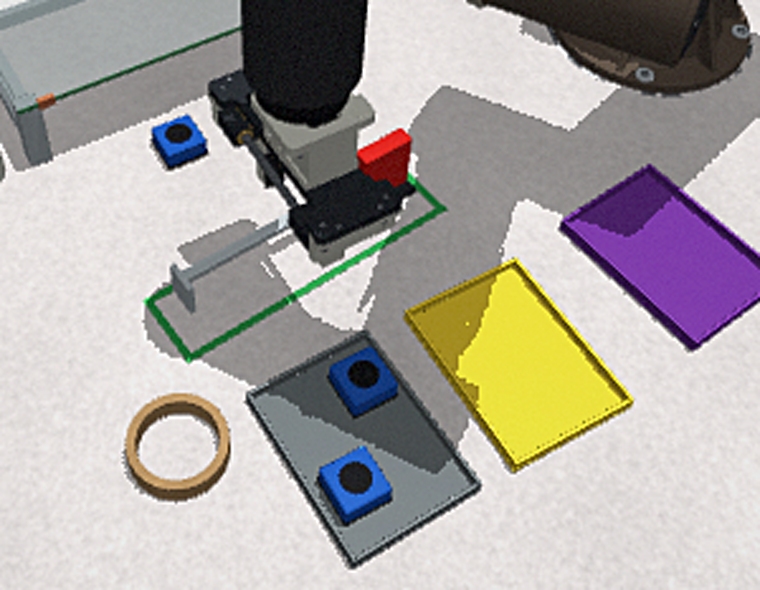

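Request:
{"op": "apply_moves", "data": {"slide": [[0,0,0],[0,0,0],[0,0,0],[0,0,0],[0,0,0],[0,0,0],[0,0,0],[0,0,0]], "turn": [[0,0,0.0871],[0,0,0.0871],[0,0,0.0871],[0,0,0.0871],[0,0,0.0871],[0,0,0.0871],[0,0,0.0871],[0,0,0.0871]], "jaw": [0,0,0,0,0,0,0,0]}}

```text
time_s: 42.7
tcp_pos: [0.561, 0.1324, 0.134]
eef_rot: [-180.0, -0.0, -60.1]
contact_force: [0.2, -0.7, -0.5]
gripper_width: 0.0876
```

Request:
{"op": "apply_moves", "data": {"slide": [[0,0,0],[0,0,0],[0,0,0],[0,0,0],[0.4,0,0],[0.45,-0.1,0],[0.45,-0.1,0],[0.45,0,0]], "turn": [[0,0,0.0871],[0,0,0.0871],[0,0,0.0871],[0,0,0.0871],[0,0,0],[0,0,0],[0,0,0],[0,0,0]], "jaw": [0,0,0,0,0,0,0,0]}}

```text
time_s: 43.5
tcp_pos: [0.5827, -0.0441, 0.1341]
eef_rot: [-179.9, -0.0, -89.7]
contact_force: [0.8, 0.6, 0.4]
gripper_width: 0.0877
```

Request:
{"op": "apply_moves", "data": {"slide": [[0.42,0,0],[0,0,0],[0,0,0]], "turn": [[0,0,0],[0,0,0],[0,0,0]], "jaw": [0,0,0]}}

```text
time_s: 43.8
tcp_pos: [0.5817, -0.0859, 0.1338]
eef_rot: [-180.0, 0.0, -89.9]
contact_force: [0.3, 0.7, -0.1]
gripper_width: 0.0877
```

```bash
python3 plan.py .581 -.089 .028 -90;python3 chk.py b6
```

```text
t 43.8 p [ 0.5817 -0.0859  0.1338] [-179.98    0.    -89.91] F [ 0.25  0.68 -0.11] w 0.0877
turn total [-0.0003  0.0001  0.001 ] rows>= 1.0 slide after turn [0.031 0.007 1.058] rows>= 2.1177800631014922
top [(np.float64(454.8), np.float64(-93.9)), (np.float64(619.7), np.float64(329.8))]
sc [(np.float64(618.0), np.float64(325.8)), (np.float64(560.7), np.float64(246.1)), (np.float64(581.2), np.float64(-95.4)), (np.float64(454.4), np.float64(-96.5))]
```

View pics/b6.png

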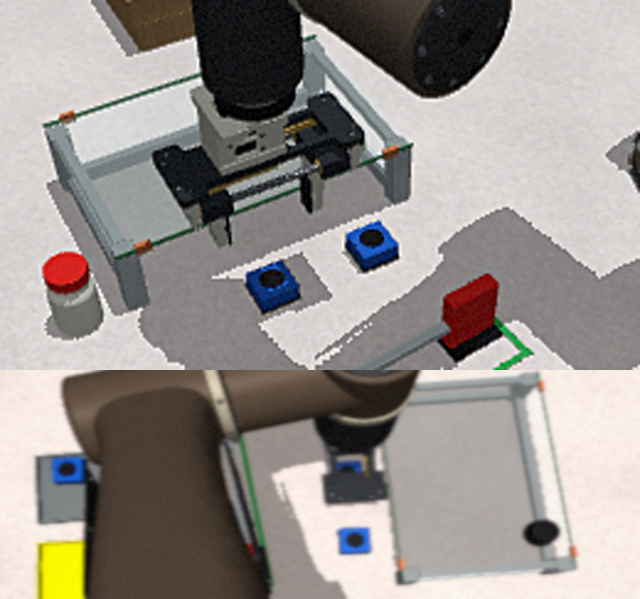

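Request:
{"op": "apply_moves", "data": {"slide": [[0.02,0,0.3],[0,0,0.35],[0,0,0.3],[0,0,0.11],[0,0,0],[0,0,0],[0,0,0],[0,0,0]], "turn": [[0,0,0],[0,0,0],[0,0,0],[0,0,0],[0,0,0],[0,0,0],[0,0,0],[0,0,0]], "jaw": [0,0,0,0,1,1,1,1]}}

```text
time_s: 44.7
tcp_pos: [0.5824, -0.0872, 0.0293]
eef_rot: [-179.9, 0.0, -89.8]
contact_force: [0.6, 0.2, 0.7]
gripper_width: 0.0608
```

Request:
{"op": "apply_moves", "data": {"slide": [[0,0,0],[0,0,0],[0,0,0],[0,0,-0.2],[0,0,-0.3],[0,0,-0.3],[0,0,-0.3],[0,0,0]], "turn": [[0,0,0],[0,0,0],[0,0,0],[0,0,0],[0,0,0],[0,0,0],[0,0,0],[0,0,0]], "jaw": [1,1,1,1,1,1,1,1]}}

```text
time_s: 45.5
tcp_pos: [0.5838, -0.0874, 0.142]
eef_rot: [-179.6, 0.0, -89.8]
contact_force: [0.8, 0.1, -2.0]
gripper_width: 0.0453
```

Request:
{"op": "apply_moves", "data": {"slide": [[0,0,0],[0,0,0]], "turn": [[0,0,0],[0,0,0]], "jaw": [1,1]}}

```text
time_s: 45.7
tcp_pos: [0.5804, -0.0875, 0.1365]
eef_rot: [179.9, 0.0, -89.8]
contact_force: [-0.3, 1.1, -1.4]
gripper_width: 0.0452
```

```bash
python3 heft.py;python3 plan.py .581 -.089 .03 -90
```

```text
F [ 0.083 -0.088 -2.24 ] sd [0.41 0.54 0.46] mass g 228.3 +- 10.5 w 0.0454605780804281 t 46.7 tq [-0.000e+00 -5.127e+01  2.615e+01  6.400e+00  2.000e-02 -0.000e+00]
t 46.7 p [ 0.5814 -0.0874  0.1378] [-180.     -0.    -89.82] F [-0.   -0.04 -2.94] w 0.0455
turn total [-0.     -0.      0.0021] rows>= 1.0 slide after turn [0.016 0.004 1.078] rows>= 2.1558865062172106
```

```bash
sed -e 's/range(20)/range(120)/' -e 's/20\*\*/120**/' heft.py > heft2.py; echo 'T=np.array(T);print("tqsd",T.std(0).round(3), "F z ac", np.corrcoef(F[1:,2],F[:-1,2])[0,1])
np.save("T_%.0f.npy"%s["time_s"],T); print(s["joints"],s["tcp_pos"])' >> heft2.py; python3 heft2.py
```

```text
F [-2.000e-03 -8.000e-02 -2.305e+00] sd [0.49 0.5  0.49] mass g 235.0 +- 4.6 w 0.04578414452123555 t 52.7 tq [-0.000e+00 -5.120e+01  2.617e+01  6.410e+00  2.000e-02 -0.000e+00]
tqsd [0.001 0.001 0.001 0.    0.    0.   ] F z ac 0.08456395977190087
[ 1.04865717e+01  1.73852592e+01 -1.84043934e+01 -1.75225924e-04
 -5.42116579e+01 -1.03059279e+01] [ 0.58142986 -0.08743631  0.1377573 ]
```

Request:
{"op": "apply_moves", "data": {"slide": [[0,0,0],[0,0,0],[0,0,0],[0,0,0],[0,0,0],[0,0,0],[0,0,0],[0,0,0]], "turn": [[0,0,-0.0871],[0,0,-0.0871],[0,0,-0.0871],[0,0,-0.0871],[0,0,-0.0871],[0,0,-0.0871],[0,0,-0.0871],[0,0,-0.0871]], "jaw": [1,1,1,1,1,1,1,1]}}

```text
time_s: 53.5
tcp_pos: [0.5814, -0.0874, 0.1377]
eef_rot: [180.0, 0.0, -29.6]
contact_force: [0.3, 0.2, -1.5]
gripper_width: 0.0458
```

Request:
{"op": "apply_moves", "data": {"slide": [[0,0,0],[0,0,0],[0,0,0],[0,0,0],[0,-0.35,0],[0,-0.4,0],[0,-0.4,0],[0,-0.4,0]], "turn": [[0,0,-0.0871],[0,0,-0.0871],[0,0,-0.0871],[0,0,-0.0872],[0,0,0],[0,0,0],[0,0,0],[0,0,0]], "jaw": [1,1,1,1,1,1,1,1]}}

```text
time_s: 54.3
tcp_pos: [0.5813, 0.0689, 0.1379]
eef_rot: [-180.0, -0.0, -0.0]
contact_force: [0.6, -0.1, -1.8]
gripper_width: 0.0457
```

Request:
{"op": "apply_moves", "data": {"slide": [[-0.1,-0.4,0],[-0.1,-0.4,0],[-0.05,-0.4,0],[0,-0.4,0],[0,-0.4,0],[0,-0.4,0],[0,-0.2,0],[0,0,0]], "turn": [[0,0,0],[0,0,0],[0,0,0],[0,0,0],[0,0,0],[0,0,0],[0,0,0],[0,0,0]], "jaw": [1,1,1,1,1,1,1,1]}}

```text
time_s: 55.1
tcp_pos: [0.5562, 0.3303, 0.1373]
eef_rot: [-180.0, -0.0, 0.2]
contact_force: [-0.6, -0.1, -2.3]
gripper_width: 0.0452
```

```bash
python3 plan.py .556 .332 .034 0; python3 im.py b7
```

```text
t 55.1 p [0.5562 0.3303 0.1373] [-1.7999e+02 -1.0000e-02  1.7000e-01] F [-0.56 -0.11 -2.33] w 0.0452
turn total [-0.0001 -0.0001  0.002 ] rows>= 1.0 slide after turn [-0.002 -0.017  1.033] rows>= 2.0661851762832466
```

View pics/b7.png

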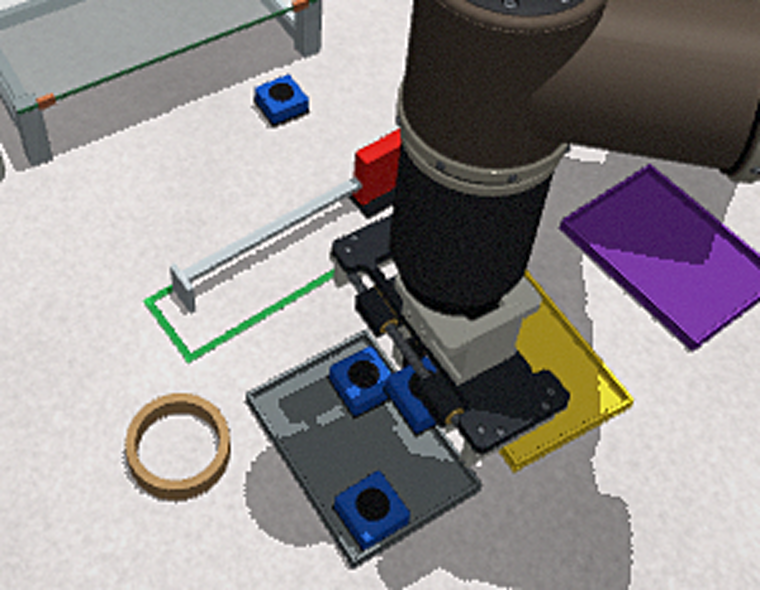

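```bash
python3 - <<'E'
from dots import *
for n in("top","scene"):
    c=cap(n); print(n,[tuple(np.round(d[3:],1)) for d in dots(c,.030)])
    for k in blobs(c,(105,90,30),(125,255,255)): print(np.round(np.hstack(rectw(c,k,.030)),1))
c=cap("scene");cv2.imwrite("pics/b8.png",cv2.resize(cv2.convertScaleAbs(c["pixels"][270:384,230:340],alpha=1.6),None,fx=5,fy=5,interpolation=cv2.INTER_CUBIC))
E
```

```text
top [(np.float64(453.3), np.float64(-93.5)), (np.float64(562.4), np.float64(249.9))]
[559.9 249.   47.9  52.2  88.3]
[454.3 -91.5  44.4  44.6  85.6]
scene [(np.float64(619.2), np.float64(353.8)), (np.float64(562.4), np.float64(248.6)), (np.float64(455.9), np.float64(-92.8))]
[  509.2 -1264.8   733.4   873.6    82. ]
[556.  271.   88.8  69.9  89.9]
[621.8 357.   49.7  51.1   2.7]
[461.3 -83.9  56.7  52.2  89.4]
```

View pics/b8.png

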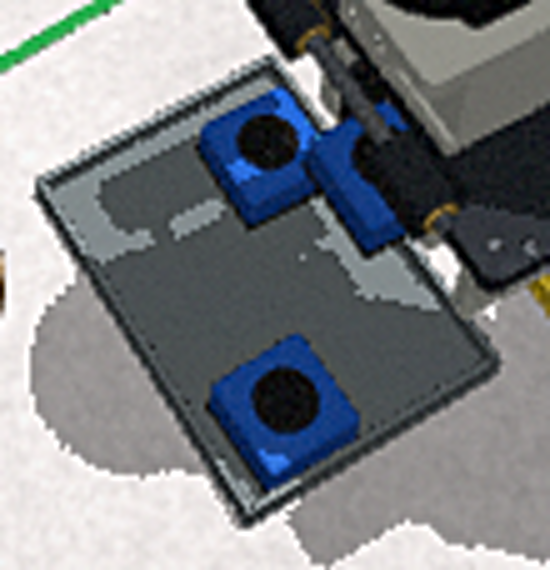

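Request:
{"op": "apply_moves", "data": {"slide": [[0,0,0.3],[0,0,0.3],[0,0,0.25],[0,0,0.15],[0,0,0.035],[0,0,0],[0,0,0],[0,0,0]], "turn": [[0,0,0],[0,0,0],[0,0,0],[0,0,0],[0,0,0],[0,0,0],[0,0,0],[0,0,0]], "jaw": [1,1,1,1,1,1,0.35,0.35]}}

```text
time_s: 56.1
tcp_pos: [0.5573, 0.3284, 0.0361]
eef_rot: [-179.9, -0.1, 0.0]
contact_force: [-0.4, 0.1, 0.4]
gripper_width: 0.0551
```

Request:
{"op": "apply_moves", "data": {"slide": [[0,0,0],[0,0,-0.2],[0,0,-0.3],[0,0,-0.3],[0,0,-0.2],[0,0.4,0],[0,0.4,0],[0,0.4,0]], "turn": [[0,0,0],[0,0,0],[0,0,0],[0,0,0],[0,0,0],[0,0,0],[0,0,0],[0,0,0]], "jaw": [0.35,0.35,0.35,0,0,0,0,0]}}

```text
time_s: 56.9
tcp_pos: [0.5563, 0.2067, 0.1353]
eef_rot: [-179.9, -0.1, 0.1]
contact_force: [1.1, 0.6, -0.2]
gripper_width: 0.0867
```

```bash
python3 im.py b9; python3 chk.py b9b;python3 plan.py .5814 -.0874 .1378 -89.82
```

```text
top [(np.float64(454.5), np.float64(-94.6))]
sc [(np.float64(617.9), np.float64(352.2)), (np.float64(560.8), np.float64(324.1)), (np.float64(561.0), np.float64(246.9)), (np.float64(454.0), np.float64(-96.1))]
t 57.05 p [0.5564 0.2057 0.1354] [-1.7995e+02 -6.0000e-02 -1.2000e-01] F [ 0.14 -0.26  1.14] w 0.0875
turn total [-1.0000e-03 -1.0000e-04  1.0437e+00] rows>= 11.0 slide after turn [ 2.932 -0.241 -0.024] rows>= 5.883116968007728
```

View pics/b9.png

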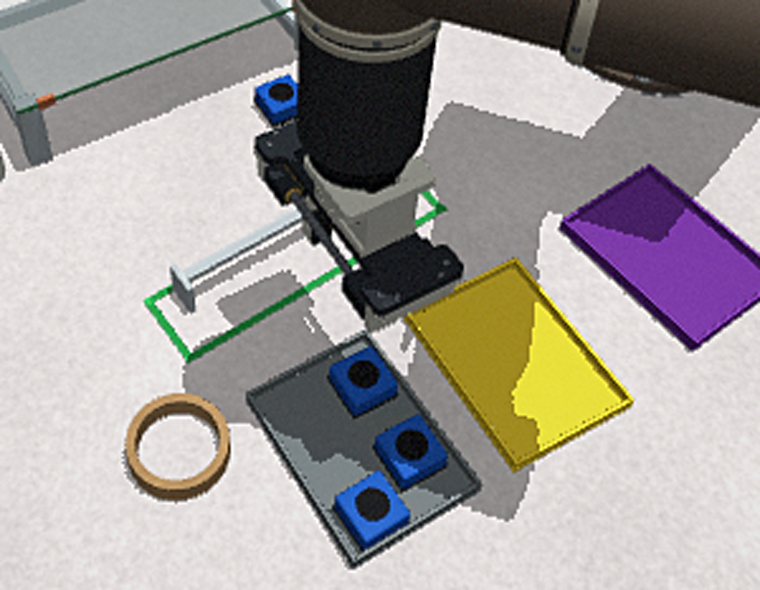

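Request:
{"op": "apply_moves", "data": {"slide": [[0,0,0],[0,0,0],[0,0,0],[0,0,0],[0,0,0],[0,0,0],[0,0,0],[0,0,0]], "turn": [[0,0,0.087],[0,0,0.087],[0,0,0.087],[0,0,0.087],[0,0,0.087],[0,0,0.087],[0,0,0.087],[0,0,0.087]], "jaw": [0,0,0,0,0,0,0,0]}}

```text
time_s: 57.85
tcp_pos: [0.5567, 0.2087, 0.1348]
eef_rot: [-179.9, 0.0, -60.1]
contact_force: [0.0, 0.9, 0.5]
gripper_width: 0.0875
```

Request:
{"op": "apply_moves", "data": {"slide": [[0,0,0],[0,0,0],[0,0,0],[0,0,0],[0.4,0,0],[0.45,-0.1,0],[0.45,-0.14,0],[0.45,0,0]], "turn": [[0,0,0.087],[0,0,0.087],[0,0,0.087],[0,0,0.087],[0,0,0],[0,0,0],[0,0,0],[0,0,0]], "jaw": [0,0,0,0,0,0,0,0]}}

```text
time_s: 58.65
tcp_pos: [0.5831, 0.0322, 0.1349]
eef_rot: [-179.9, 0.0, -89.6]
contact_force: [1.1, -0.2, -0.6]
gripper_width: 0.0873
```

Request:
{"op": "apply_moves", "data": {"slide": [[0.45,0,0],[0.45,0,0],[0.28,0,-0.02],[0,0,0],[0,0,0]], "turn": [[0,0,0],[0,0,0],[0,0,0],[0,0,0],[0,0,0]], "jaw": [0,0,0,0,0]}}

```text
time_s: 59.15
tcp_pos: [0.5823, -0.0854, 0.1366]
eef_rot: [-179.9, 0.0, -89.8]
contact_force: [-0.6, 0.3, 0.7]
gripper_width: 0.0877
```

```bash
python3 plan.py .5814 -.0874 .1378 -89.82; sed -i 's/range(120)/range(40)/;s/120\*\*/40**/' heft2.py; python3 heft2.py; python3 -c "
import numpy as np,glob
for f in sorted(glob.glob('T_*.npy')): print(f,np.load(f)[-10:].mean(0).round(3))"
```

```text
t 59.15 p [ 0.5823 -0.0854  0.1366] [-1.7995e+02  1.0000e-02 -8.9770e+01] F [-0.6   0.29  0.65] w 0.0877
turn total [-0.0006  0.0001  0.0006] rows>= 1.0 slide after turn [ 0.02   0.01  -0.012] rows>= 0.05021235339275462
F [ 0.12   0.125 -0.111] sd [0.53 0.55 0.54] mass g 11.3 +- 8.6 w 0.08771329968589373 t 61.15 tq [-5.000e-02 -4.999e+01  2.525e+01  6.030e+00  2.000e-02 -0.000e+00]
tqsd [0.209 0.004 0.011 0.008 0.003 0.005] F z ac 0.26359292951010976
[ 1.06928720e+01  1.74800770e+01 -1.84920698e+01  9.76458658e-05
 -5.40282562e+01 -1.04005627e+01] [ 0.5818303  -0.08532679  0.13626337]
T_53.npy [-0.0000e+00 -5.1196e+01  2.6171e+01  6.4050e+00  2.0000e-02 -0.0000e+00]
T_61.npy [-0.0000e+00 -4.9989e+01  2.5247e+01  6.0240e+00  2.2000e-02 -0.0000e+00]
```

Request:
{"op": "apply_moves", "data": {"slide": [[0.021,0.004,-0.015],[0,0,0],[0,0,0]], "turn": [[0,0,0],[0,0,0],[0,0,0]], "jaw": [0,0,0]}}

```text
time_s: 61.45
tcp_pos: [0.5815, -0.0875, 0.1378]
eef_rot: [-180.0, 0.0, -89.7]
contact_force: [-0.5, -0.7, 0.0]
gripper_width: 0.0878
```

```bash
sed -i 's/range(40)/range(10)/' heft2.py; python3 heft2.py; python3 -c "
import numpy as np,glob
for f in sorted(glob.glob('T_*.npy')): print(f,np.load(f)[-5:].mean(0).round(3))"
```

```text
F [-0.021  0.066 -0.23 ] sd [0.47 0.37 0.4 ] mass g 23.4 +- 6.4 w 0.0875435335187425 t 61.95 tq [-1.000e-02 -4.994e+01  2.531e+01  6.040e+00  2.000e-02  0.000e+00]
tqsd [0.009 0.014 0.011 0.003 0.001 0.001] F z ac 0.017899282534642496
[ 1.04883547e+01  1.73844385e+01 -1.84026910e+01 -1.42746982e-03
 -5.42128234e+01 -1.01966006e+01] [ 0.58144113 -0.08741007  0.13777304]
T_53.npy [-0.0000e+00 -5.1196e+01  2.6171e+01  6.4050e+00  2.0000e-02 -0.0000e+00]
T_61.npy [ 0.0000e+00 -4.9989e+01  2.5247e+01  6.0240e+00  2.2000e-02 -0.0000e+00]
T_62.npy [-6.0000e-03 -4.9924e+01  2.5305e+01  6.0370e+00  2.2000e-02 -0.0000e+00]
```

```bash
cat > kin.py <<'E'
from h import *
from scipy.optimize import least_squares
# j1..: joints, tcp
D=[([86.29291,20.5881,.63873,-70.13516],[.23311211,.6330279,.2397]),
([10.692872,17.480077,-18.4920698,-54.028],[.5818303,-.08532679,.13626337]),
([10.4883547,17.3844385,-18.402691,-54.2128],[.58144113,-.08741007,.13777304])]
for l in open("log.txt") if __import__("os").path.exists("log.txt") else []: D.append(eval(l))
for j,p in D: 
    r_=np.hypot(p[0],p[1]); o=np.radians(j[0])-np.arctan2(p[1],p[0]); print("d",r_*np.sin(o),"rho",r_*np.cos(o),"z",p[2])
def res(v,fix=None):
    a1,h,L2,A,B=v; e=[]
    for j,p in D:
        r_=np.hypot(p[0],p[1]); o=np.radians(j[0])-np.arctan2(p[1],p[0]); q2=np.radians(j[1]); q=np.radians(j[1]-j[2])
        e+=[a1+L2*np.sin(q2)+A*np.cos(q)+B*np.sin(q)-r_*np.cos(o), h+L2*np.cos(q2)-A*np.sin(q)+B*np.cos(q)-p[2]]
    return e
s=least_squares(res,[0,.1,.5,.5,0]); print(s.x,s.cost,np.linalg.svd(s.jac)[1])
E
python3 kin.py; grep -q log.txt plan.py || sed -i 's|^    print("t"|    open("log.txt","a").write(repr(([float(s["joints"][i]) for i in (0,1,2,4)],[float(a) for a in p]))+"\\n")\n    print("t"|' plan.py; sed -n 5,14p plan.py; python3 plan.py .454 -.090 .12 -90
```

```text
d 0.19169543079347381 rho 0.64677541683336 z 0.2397
d 0.19180050243534685 rho 0.5558954275359195 z 0.13626337
d 0.19179264545930014 rho 0.5558146176026725 z 0.13777304
[ 0.00119562 -0.16358444  0.5983559   0.46257468  0.00103155] 9.056179363495098e-13 [2.99292896e+00 2.44423502e+00 2.05852331e-01 1.60359448e-01
 1.03662555e-03]
    s=r.get_state(); p=np.array(s["tcp_pos"])
    R0=Ro.from_euler("xyz",s["eef_rot"],degrees=True); R1=Ro.from_euler("xyz",[180,0,yaw],degrees=True)
    w=(R0.inv()*R1).as_rotvec(); d=R1.inv().apply(np.array([x,y,z])-p)
    open("log.txt","a").write(repr(([float(s["joints"][i]) for i in (0,1,2,4)],[float(a) for a in p]))+"\n")
    print("t",s["time_s"],"p",p.round(4),np.round(s["eef_rot"],2),"F",np.round(s["contact_force"],2),"w",round(s["gripper_width"],4))
    print("turn total",np.round(w/1.5,4),"rows>=",np.ceil(np.linalg.norm(w)/.15),"slide after turn",np.round(d/.1,3),"rows>=",np.linalg.norm(d)/.05)
if __name__=="__main__": plan(*map(float,sys.argv[1:5]))
t 61.95 p [ 0.5814 -0.0874  0.1378] [180.     0.   -89.71] F [-0.76 -0.35 -0.36] w 0.0875
turn total [0.     0.     0.0034] rows>= 1.0 slide after turn [0.026 1.274 0.178] rows>= 2.574010857240545
```

Request:
{"op": "apply_moves", "data": {"slide": [[0.02,0.3,0],[0,0.35,0],[0,0.35,0],[0,0.27,0],[0,0,0]], "turn": [[0,0,0],[0,0,0],[0,0,0],[0,0,0],[0,0,0]], "jaw": [0,0,0,0,0]}}

```text
time_s: 62.45
tcp_pos: [0.4512, -0.0903, 0.1379]
eef_rot: [180.0, 0.0, -89.7]
contact_force: [1.1, 0.8, 0.5]
gripper_width: 0.0878
```

```bash
python3 plan.py .4545 -.090 .028 -90; python3 chk.py c1
```

```text
t 62.45 p [ 0.4512 -0.0903  0.1379] [ 1.7996e+02  4.0000e-02 -8.9730e+01] F [1.06 0.77 0.45] w 0.0878
turn total [0.0005 0.0004 0.0031] rows>= 1.0 slide after turn [-0.003 -0.033  1.099] rows>= 2.198784592288855
top [(np.float64(562.7), np.float64(328.0)), (np.float64(619.5), np.float64(355.7))]
sc [(np.float64(617.9), np.float64(352.2)), (np.float64(560.4), np.float64(323.9)), (np.float64(560.7), np.float64(246.3)), (np.float64(455.3), np.float64(-95.8))]
```

View pics/c1.png

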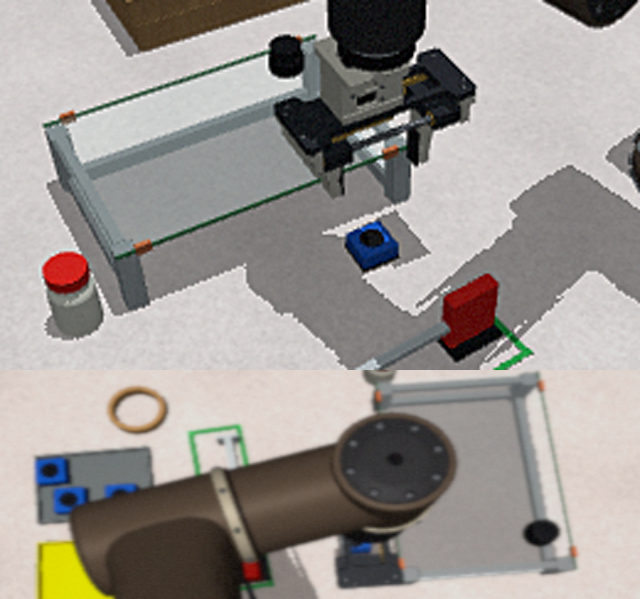

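Request:
{"op": "apply_moves", "data": {"slide": [[0,-0.02,0.3],[0,0,0.35],[0,0,0.3],[0,0,0.14],[0,0,0],[0,0,0],[0,0,0],[0,0,0]], "turn": [[0,0,0],[0,0,0],[0,0,0],[0,0,0],[0,0,0],[0,0,0],[0,0,0],[0,0,0]], "jaw": [0,0,0,0,1,1,1,1]}}

```text
time_s: 63.35
tcp_pos: [0.4574, -0.0899, 0.0297]
eef_rot: [-179.9, 0.0, -89.7]
contact_force: [-0.1, -0.1, -1.1]
gripper_width: 0.061
```

Request:
{"op": "apply_moves", "data": {"slide": [[0,0,0],[0,0,0],[0,0,0],[0,0,-0.2],[0,0,-0.3],[0,0,-0.3],[0,0,-0.3],[0,0,0]], "turn": [[0,0,0],[0,0,0],[0,0,0],[0,0,0],[0,0,0],[0,0,0],[0,0,0],[0,0,0]], "jaw": [1,1,1,1,1,1,1,1]}}

```text
time_s: 64.15
tcp_pos: [0.4589, -0.0898, 0.1426]
eef_rot: [-179.6, 0.0, -89.7]
contact_force: [0.6, -0.7, -1.1]
gripper_width: 0.0453
```

Request:
{"op": "apply_moves", "data": {"slide": [[0,0,0],[0,0,0]], "turn": [[0,0,0],[0,0,0]], "jaw": [1,1]}}

```text
time_s: 64.35
tcp_pos: [0.4557, -0.0901, 0.1379]
eef_rot: [179.9, 0.0, -89.7]
contact_force: [0.9, 0.2, -0.6]
gripper_width: 0.0455
```

```bash
python3 heft.py;python3 plan.py .4545 -.09 .03 -90
```

```text
F [ 0.058  0.232 -0.912] sd [0.3  0.47 0.46] mass g 92.9 +- 10.5 w 0.045578216225577124 t 65.35 tq [-0.000e+00 -3.349e+01  2.438e+01  5.870e+00  2.000e-02 -0.000e+00]
t 65.35 p [ 0.4565 -0.0901  0.1388] [-180.      0.    -89.71] F [ 0.21  0.19 -0.79] w 0.0456
turn total [-0.0001  0.      0.0034] rows>= 1.0 slide after turn [-1.000e-03  2.000e-02  1.088e+00] rows>= 2.1760659528513044
```

Request:
{"op": "apply_moves", "data": {"slide": [[0,0,0],[0,0,0],[0,0,0],[0,0,0],[0,0,0],[0,0,0],[0,0,0],[0,0,0]], "turn": [[0,0,-0.087],[0,0,-0.087],[0,0,-0.087],[0,0,-0.087],[0,0,-0.087],[0,0,-0.087],[0,0,-0.087],[0,0,-0.087]], "jaw": [1,1,1,1,1,1,1,1]}}

```text
time_s: 66.15
tcp_pos: [0.4564, -0.0901, 0.1388]
eef_rot: [-180.0, 0.0, -29.6]
contact_force: [0.5, 0.7, -1.9]
gripper_width: 0.0455
```

Request:
{"op": "apply_moves", "data": {"slide": [[0,0,0],[0,0,0],[0,0,0],[0,0,0],[0.2,-0.35,0],[0.2,-0.4,0],[0.2,-0.4,0],[0.2,-0.4,0]], "turn": [[0,0,-0.087],[0,0,-0.087],[0,0,-0.087],[0,0,-0.087],[0,0,0],[0,0,0],[0,0,0],[0,0,0]], "jaw": [1,1,1,1,1,1,1,1]}}

```text
time_s: 66.95
tcp_pos: [0.537, 0.0665, 0.1389]
eef_rot: [-180.0, -0.0, 0.0]
contact_force: [0.8, -0.4, -1.5]
gripper_width: 0.0453
```

Request:
{"op": "apply_moves", "data": {"slide": [[0.2,-0.4,0],[0.2,-0.4,0],[0.2,-0.4,0],[0.18,-0.4,0],[0,-0.37,0],[0,0,0],[0,0,0]], "turn": [[0,0,0],[0,0,0],[0,0,0],[0,0,0],[0,0,0],[0,0,0],[0,0,0]], "jaw": [1,1,1,1,1,1,1]}}

```text
time_s: 67.65
tcp_pos: [0.6139, 0.2628, 0.1379]
eef_rot: [180.0, 0.1, 0.1]
contact_force: [-0.4, -0.0, -0.3]
gripper_width: 0.0454
```

```bash
python3 plan.py .615 .262 .035 0; python3 im.py c2; python3 heft.py
```

```text
t 67.65 p [0.6139 0.2628 0.1379] [1.7995e+02 6.0000e-02 1.0000e-01] F [-0.39 -0.04 -0.34] w 0.0454
turn total [0.0005 0.0007 0.0012] rows>= 1.0 slide after turn [0.011 0.008 1.029] rows>= 2.058718300039473
F [-0.128 -0.019 -0.509] sd [0.62 0.38 0.33] mass g 51.9 +- 7.4 w 0.04535733817512459 t 68.7 tq [  0.09 -60.63  26.86   6.39   0.09   0.  ]
```

View pics/c2.png

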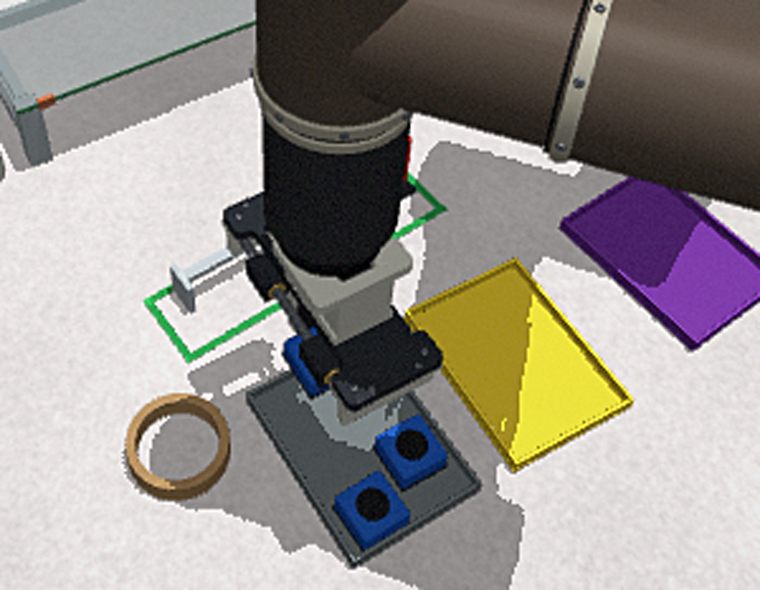

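Request:
{"op": "apply_moves", "data": {"slide": [[0.01,0,0.3],[0,0,0.3],[0,0,0.25],[0,0,0.15],[0,0,0.03],[0,0,0],[0,0,0],[0,0,0]], "turn": [[0,0,0],[0,0,0],[0,0,0],[0,0,0],[0,0,0],[0,0,0],[0,0,0],[0,0,0]], "jaw": [1,1,1,1,1,1,0.35,0.35]}}

```text
time_s: 69.5
tcp_pos: [0.6162, 0.2626, 0.0374]
eef_rot: [-179.9, -0.1, 0.0]
contact_force: [-1.2, -0.1, -0.2]
gripper_width: 0.0549
```

Request:
{"op": "apply_moves", "data": {"slide": [[0,0,0],[0,0,-0.2],[0,0,-0.3],[0,0,-0.3],[0,0,-0.2],[-0.3,0.3,0],[-0.4,0.3,0],[-0.4,0.3,0]], "turn": [[0,0,0],[0,0,0],[0,0,0],[0,0,0],[0,0,0],[0,0,0],[0,0,0],[0,0,0]], "jaw": [0.35,0.35,0.35,0,0,0,0,0]}}

```text
time_s: 70.3
tcp_pos: [0.5043, 0.171, 0.1361]
eef_rot: [-180.0, -0.0, 0.0]
contact_force: [0.1, -0.2, 0.7]
gripper_width: 0.0861
```

```bash
python3 im.py c3; python3 - <<'E'
from dots import *
for n in("top","scene"):
    c=cap(n); print(n,[tuple(np.round(d[3:],1)) for d in dots(c,.030)])
    for k in blobs(c,(0,170,70),(5,255,255)): print("red",np.round(np.hstack(rectw(c,k,.076)),1))
    for k in blobs(c,(45,100,40),(75,255,255)): print("gr",np.round(np.hstack(rectw(c,k,0)),1))
E
python3 plan.py .43 .0625 .15 5.8
```

```text
top []
red [ 780.9 -162.6   41.4   45.    42.2]
red [421.   60.9  58.4  21.6   5.8]
gr [437.6  80.9 116.8  79.6   5.5]
gr [563.7  55.8 217.9   5.8   5.9]
gr [641.7 102.2  97.2  79.1   5.6]
scene [(np.float64(619.0), np.float64(353.5)), (np.float64(561.9), np.float64(325.5)), (np.float64(618.9), np.float64(260.1)), (np.float64(562.0), np.float64(247.9))]
red [ 780.7 -171.2   44.5   43.8   89.6]
gr [573.7  92.8 238.1  82.7   5.6]
t 70.45 p [0.5032 0.1701 0.1369] [-1.7996e+02 -3.0000e-02 -1.0000e-02] F [0.26 0.79 0.75] w 0.0873
turn total [-0.0005 -0.0004 -0.0676] rows>= 1.0 slide after turn [-0.837  0.997 -0.131] rows>= 2.61610820519403
```

View pics/c3.png

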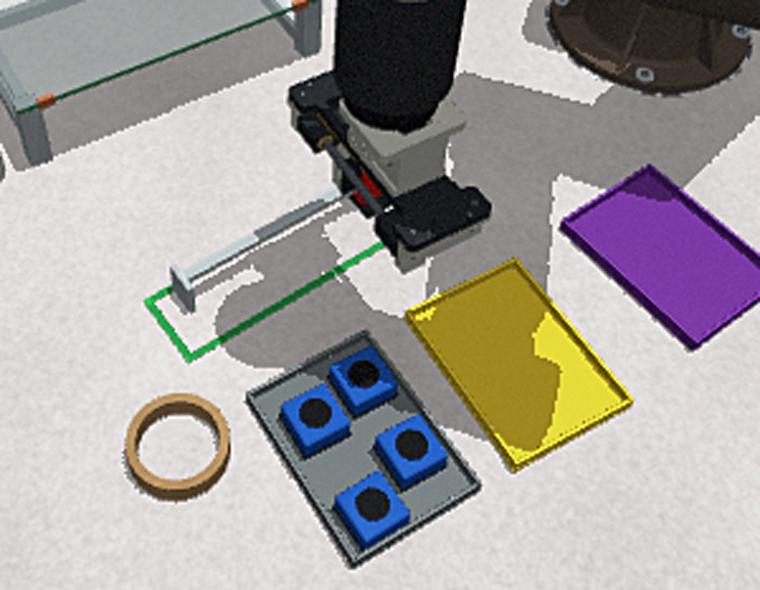

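Request:
{"op": "apply_moves", "data": {"slide": [[-0.28,0.33,0],[-0.28,0.33,0],[-0.28,0.33,0],[0,0,0],[0,0,0],[0,0,0]], "turn": [[0,0,-0.0338],[0,0,-0.0338],[0,0,0],[0,0,0],[0,0,0],[0,0,0]], "jaw": [0,0,0,0,0,0]}}

```text
time_s: 71.05
tcp_pos: [0.4279, 0.0698, 0.1365]
eef_rot: [-180.0, -0.1, 5.8]
contact_force: [0.2, 0.4, -0.1]
gripper_width: 0.0876
```

```bash
python3 plan.py .4297 .0627 .1366 5.85; python3 heft2.py
```

```text
t 71.05 p [0.4279 0.0698 0.1365] [-1.7996e+02 -1.1000e-01  5.8400e+00] F [ 0.21  0.39 -0.13] w 0.0876
turn total [-0.0005 -0.0012 -0.0001] rows>= 1.0 slide after turn [ 0.01   0.073 -0.001] rows>= 0.14651920098549626
F [ 0.281 -0.144  0.027] sd [0.49 0.49 0.28] mass g -2.8 +- 4.4 w 0.08766232786297967 t 71.55 tq [ -0.04 -28.72  23.9    5.63   0.09  -0.  ]
tqsd [0.076 0.281 0.06  0.008 0.004 0.001] F z ac -0.16061506900176606
[ 3.55329292e+01  3.21526432e+00 -3.70723931e+01  1.13938102e-03
 -4.97302302e+01  6.03044042e+01] [0.4266239  0.06898141 0.13563935]
```

Request:
{"op": "apply_moves", "data": {"slide": [[0.025,0.063,0],[0,0,0],[0,0,0],[0,0,0],[0,0,0]], "turn": [[0,0,0],[0,0,0],[0,0,0],[0,0,0],[0,0,0]], "jaw": [0,0,0,0,0]}}

```text
time_s: 72.05
tcp_pos: [0.4297, 0.0629, 0.1358]
eef_rot: [-180.0, -0.0, 5.8]
contact_force: [0.3, 0.1, -0.3]
gripper_width: 0.0879
```

```bash
python3 plan.py .4297 .0627 .0466 5.85; python3 heft2.py; python3 -c "
import numpy as np;print(np.load('T_73.npy' if __import__('os').path.exists('T_73.npy') else 'T_72.npy')[-3:].round(3))"; ls T_*
```

```text
t 72.05 p [0.4297 0.0629 0.1358] [-180.     -0.      5.82] F [ 0.26  0.13 -0.32] w 0.0879
turn total [-0.     -0.     -0.0003] rows>= 1.0 slide after turn [-0.001  0.002  0.892] rows>= 1.7832943621097908
F [0.023 0.19  0.172] sd [0.26 0.31 0.51] mass g -17.5 +- 8.2 w 0.0875268561002628 t 72.55 tq [-1.000e-02 -2.878e+01  2.388e+01  5.620e+00  9.000e-02 -0.000e+00]
tqsd [0.015 0.01  0.001 0.    0.    0.   ] F z ac -0.33916105022021215
[ 3.45346311e+01  3.41143213e+00 -3.68355694e+01  1.74161284e-04
 -4.97507897e+01  6.12951828e+01] [0.4297309  0.06289932 0.13576884]
[[ 1.0000e-03 -2.8788e+01  2.3877e+01  5.6210e+00  8.6000e-02 -0.0000e+00]
 [ 3.0000e-03 -2.8788e+01  2.3878e+01  5.6200e+00  8.6000e-02 -0.0000e+00]
 [ 4.0000e-03 -2.8788e+01  2.3877e+01  5.6210e+00  8.6000e-02 -0.0000e+00]]
T_53.npy
T_61.npy
T_62.npy
T_72.npy
T_73.npy
```

Descend .89, grip and lift by the same amount.

Request:
{"op": "apply_moves", "data": {"slide": [[0,0,0.3],[0,0,0.3],[0,0,0.2],[0,0,0.09],[0,0,0],[0,0,0],[0,0,0],[0,0,0]], "turn": [[0,0,0],[0,0,0],[0,0,0],[0,0,0],[0,0,0],[0,0,0],[0,0,0],[0,0,0]], "jaw": [0,0,0,0,1,1,1,1], "newtons": 60}}

```text
time_s: 73.35
tcp_pos: [0.4303, 0.0632, 0.0477]
eef_rot: [-179.9, -0.1, 5.8]
contact_force: [0.4, 0.5, -0.1]
gripper_width: 0.0614
```

Request:
{"op": "apply_moves", "data": {"slide": [[0,0,0],[0,0,0],[0,0,0],[0,0,0],[0,0,0],[0,0,0],[0,0,0],[0,0,0]], "turn": [[0,0,0],[0,0,0],[0,0,0],[0,0,0],[0,0,0],[0,0,0],[0,0,0],[0,0,0]], "jaw": [1,1,1,1,1,1,1,1]}}

```text
time_s: 74.15
tcp_pos: [0.4297, 0.0629, 0.0468]
eef_rot: [180.0, 0.0, 5.8]
contact_force: [-0.6, -0.1, 0.5]
gripper_width: 0.02
```

Request:
{"op": "apply_moves", "data": {"slide": [[0,0,-0.2],[0,0,-0.3],[0,0,-0.3],[0,0,-0.09],[0,0,0],[0,0,0],[0,0,0]], "turn": [[0,0,0],[0,0,0],[0,0,0],[0,0,0],[0,0,0],[0,0,0],[0,0,0]], "jaw": [1,1,1,1,1,1,1]}}

```text
time_s: 74.85
tcp_pos: [0.4288, 0.0624, 0.1344]
eef_rot: [179.9, 0.1, 5.8]
contact_force: [-0.2, 0.0, -2.5]
gripper_width: 0.0199
```

```bash
python3 heft2.py; python3 plan.py .4302 .0795 .0476 5.8;python3 -c "
import numpy as np,glob,os
f=max(glob.glob('T_*.npy'),key=os.path.getmtime);print(f,np.load(f)[-2:].round(3))"; python3 kin.py | tail -2; python3 im.py c4
```

```text
F [ 0.172 -0.016 -1.619] sd [0.3  0.36 0.4 ] mass g 165.0 +- 6.5 w 0.02013751833177537 t 75.35 tq [-1.000e-02 -2.964e+01  2.451e+01  5.900e+00  1.000e-01 -0.000e+00]
tqsd [0.003 0.194 0.037 0.008 0.002 0.   ] F z ac -0.00373065336102298
[ 3.45327985e+01  3.42209567e+00 -3.68385452e+01  1.64093171e-04
 -4.97494079e+01  6.12952065e+01] [0.42970203 0.06286439 0.13567792]
t 75.35 p [0.4297 0.0629 0.1357] [1.80e+02 1.00e-02 5.83e+00] F [ 0.2  -0.36 -1.52] w 0.0201
turn total [0.0001 0.0001 0.0003] rows>= 1.0 slide after turn [ 0.022 -0.165  0.881] rows>= 1.7927309787457124
T_75.npy [[-1.0000e-03 -2.9474e+01  2.4550e+01  5.9070e+00  1.0500e-01 -1.0000e-03]
 [-1.0000e-03 -2.9478e+01  2.4562e+01  5.9100e+00  1.0600e-01 -1.0000e-03]]
[ 1.07942994e-04 -1.66563355e-01  6.01137021e-01  4.62525548e-01
  1.39511986e-03] 4.023924571295993e-07 [5.72167425 4.68467299 0.50002751 0.23203221 0.1114281 ]
```

View pics/c4.png

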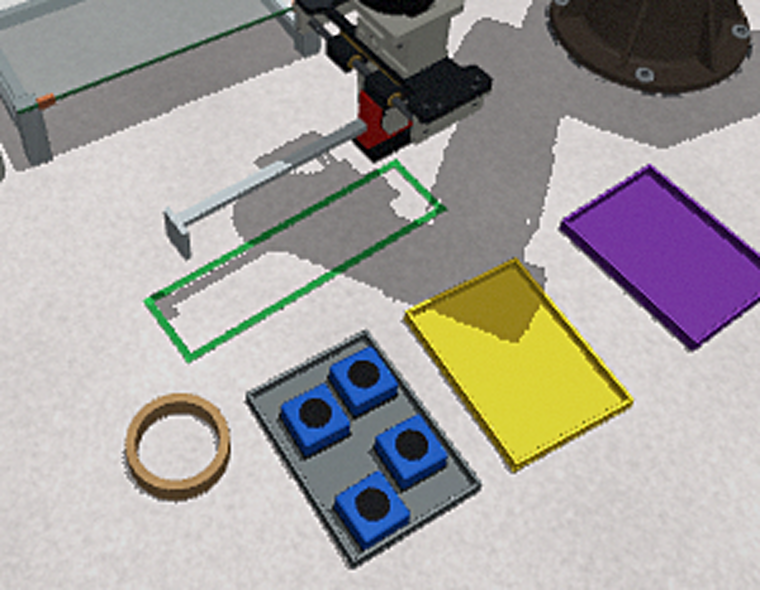

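```bash
sed -i 's/range(10)/range(40)/' heft2.py; python3 heft2.py;python3 -c "
import numpy as np,glob,os
f=max(glob.glob('T_*.npy'),key=os.path.getmtime);print(f,np.load(f)[::6].round(3))"
```

```text
F [ 0.057  0.1   -2.009] sd [0.5  0.53 0.54] mass g 204.8 +- 8.6 w 0.01950555410926351 t 77.4 tq [ -0.   -29.56  24.59   5.91   0.11  -0.  ]
tqsd [0.001 0.017 0.002 0.001 0.    0.   ] F z ac -0.19653408354963617
[ 3.45331728e+01  3.41343455e+00 -3.68344246e+01 -1.60235378e-03
 -4.97500929e+01  6.12943115e+01] [0.42973721 0.06290208 0.13575775]
T_77.npy [[-1.0000e-03 -2.9498e+01  2.4579e+01  5.9130e+00  1.0600e-01 -1.0000e-03]
 [-1.0000e-03 -2.9559e+01  2.4593e+01  5.9150e+00  1.0600e-01 -1.0000e-03]
 [-1.0000e-03 -2.9573e+01  2.4590e+01  5.9150e+00  1.0500e-01 -1.0000e-03]
 [-2.0000e-03 -2.9570e+01  2.4591e+01  5.9150e+00  1.0500e-01 -1.0000e-03]
 [-4.0000e-03 -2.9568e+01  2.4588e+01  5.9150e+00  1.0500e-01 -1.0000e-03]
 [-1.0000e-03 -2.9568e+01  2.4590e+01  5.9150e+00  1.0500e-01 -1.0000e-03]
 [-4.0000e-03 -2.9569e+01  2.4590e+01  5.9150e+00  1.0500e-01 -1.0000e-03]]
```

Request:
{"op": "apply_moves", "data": {"slide": [[0.005,-0.165,0],[0,0,0.3],[0,0,0.3],[0,0,0.2],[0,0,0.06],[0,0,0],[0,0,0]], "turn": [[0,0,0],[0,0,0],[0,0,0],[0,0,0],[0,0,0],[0,0,0],[0,0,0]], "jaw": [1,1,1,1,1,1,1]}}

```text
time_s: 78.1
tcp_pos: [0.4292, 0.0797, 0.0505]
eef_rot: [-180.0, -0.1, 5.8]
contact_force: [-0.6, 0.2, -1.0]
gripper_width: 0.0196
```

```bash
python3 plan.py .4302 .0795 .0466 5.8; python3 im.py c5
```

```text
t 78.1 p [0.4292 0.0797 0.0505] [-1.7998e+02 -6.0000e-02  5.8500e+00] F [-0.62  0.24 -0.99] w 0.0196
turn total [-0.0002 -0.0007  0.0005] rows>= 1.0 slide after turn [0.009 0.003 0.039] rows>= 0.08136507122302773
```

View pics/c5.png

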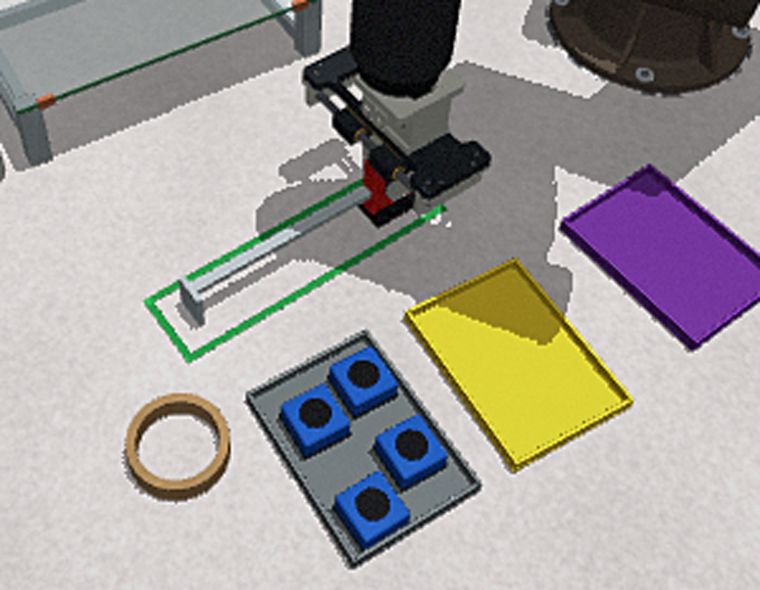

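Request:
{"op": "apply_moves", "data": {"slide": [[0,0,0.02],[0,0,0.014],[0,0,0],[0,0,0],[0,0,0],[0,0,0],[0,0,0],[0,0,0]], "turn": [[0,0,0],[0,0,0],[0,0,0],[0,0,0],[0,0,0],[0,0,0],[0,0,0],[0,0,0]], "jaw": [1,1,1,0.6,0.4,0.3,0.3,0.3]}}

```text
time_s: 78.95
tcp_pos: [0.4285, 0.0793, 0.0463]
eef_rot: [180.0, 0.0, 5.8]
contact_force: [-0.2, -0.5, -0.9]
gripper_width: 0.054
```

Request:
{"op": "apply_moves", "data": {"slide": [[0,0,-0.2],[0,0,-0.3],[0,0,-0.4],[0,0,-0.4],[-0.1,0.4,0],[0,0.4,0],[0,0.4,0],[0,0.4,0]], "turn": [[0,0,0],[0,0,0],[0,0,0],[0,0,0],[0,0,0],[0,0,0],[0,0,0],[0,0,0]], "jaw": [0,0,0,0,0,0,0,0]}}

```text
time_s: 79.75
tcp_pos: [0.4347, -0.0822, 0.1768]
eef_rot: [-180.0, -0.1, 5.9]
contact_force: [0.5, 0.2, -0.5]
gripper_width: 0.0875
```

```bash
python3 - <<'E'
from dots import *
for n in("top","scene"):
    c=cap(n); print(n,[tuple(np.round(d[3:],1)) for d in dots(c,.030)])
    for k in blobs(c,(0,170,70),(5,255,255)): print("red",np.round(np.hstack(rectw(c,k,.076)),1))
    for k in blobs(c,(45,100,40),(75,255,255)): print("gr",np.round(np.hstack(rectw(c,k,0)),1))
    cv2.imwrite(f"pics/f_{n}.png",cv2.resize(cv2.convertScaleAbs(c["pixels"],alpha=1.4),(800,600)))
E
python3 plan.py .43 0 .3 5.8
```

```text
top [(np.float64(561.2), np.float64(327.0)), (np.float64(561.8), np.float64(249.9)), (np.float64(618.6), np.float64(354.3)), (np.float64(618.8), np.float64(261.8))]
red [ 780.8 -162.5   41.5   45.2   41.9]
gr [641.6 101.3  97.9  80.3   6. ]
gr [387.1  61.5  26.6  68.2  29.4]
scene [(np.float64(619.1), np.float64(353.6)), (np.float64(561.9), np.float64(325.5)), (np.float64(619.0), np.float64(260.3)), (np.float64(562.1), np.float64(248.1))]
red [ 780.7 -171.2   43.4   44.5   13.4]
red [424.4  78.1  58.   18.2   6.3]
gr [536.   88.6 313.9  82.7   5.7]
gr [540.1  50.5 217.3   6.8   5.9]
t 79.85 p [ 0.4345 -0.0842  0.1762] [1.7998e+02 4.0000e-02 5.5800e+00] F [-0.16  0.13 -1.19] w 0.0874
turn total [ 0.0003  0.0004 -0.0026] rows>= 1.0 slide after turn [ 0.04  -0.843 -1.238] rows>= 2.9964883838839533
```

View pics/f_scene.png

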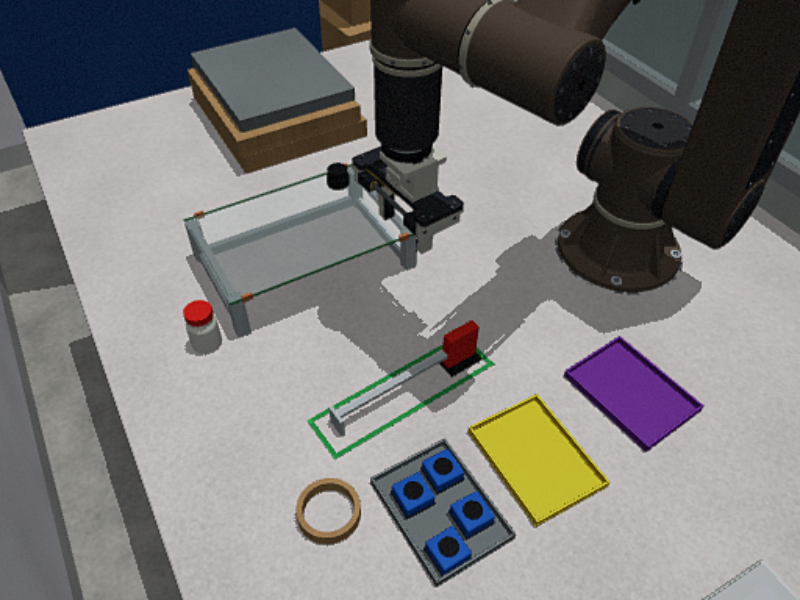

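View pics/f_top.png

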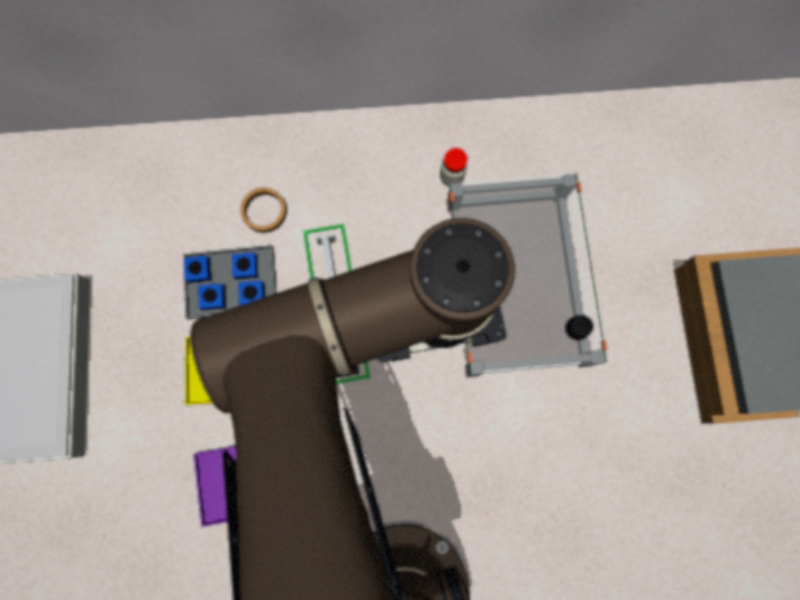

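```bash
python3 -c "
from plant import r
print(r.close_job())"
```

```text
the job is handed in; nothing more can be done
None
```

All four weights were dragged out with the hook and placed in the grey tray. I then stood the hook back in its green outline and handed the job in at about 80 s.

- **Hefting:** by wrist force the weights read about 98, 102, 234 and 93 g, so every one counted as light and the yellow tray is empty. These are good to roughly ±10 g or somewhat worse: the 93 g weight read 52 g on a second heft.
- **The close one:** 234 g is nearest the 250 g limit, so I checked it with joint torques against an empty baseline in the same pose. That gave about 231–233 g, or at most 241 g allowing for torque that had not fully settled. As a check on scale, the 200 g hook read about 205 g by force and 204 g by torque. A shorter heft of it just before had read 165 g.
- **Final pictures:** all four weights lie flat in the grey tray and none are stacked. One had been knocked about 25 mm inside the tray after placing and now rests close to the tray wall; I left it there. The jar, the tape and the loupe look unmoved. The highest wrist force I saw was about 3 N, against the 120 N limit, and I saw no contact with the glass stand.
- **Hook:** it stands upright, the same way round, with the handle about 2 mm from where it started. Its angle measured 6.3° at the end against 5.1° at the start and about 5.8° for the outline, which I put down to camera noise. In the last top view the arm hid the handle, so its final position comes from the scene camera only.

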